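# Clear the tower of desk things

## Robot

A 6-joint arm with a two-finger parallel gripper is mounted at the origin on the work surface. World frame = base frame: x ahead of the robot, y to its left, z up, the work surface at z = 0. Lengths are in m, angles in rad, forces in N, time in s.
With the tool pointing down it reaches from about 0.325 to 0.875 m from the base axis. Payload 4.4 kg.
Tool frame: the origin (TCP) lies between the finger pads; the fingertips stand 25 mm ahead of it and the grasp point (between the pads) lies 6 mm ahead of it; z points along the fingers, y is the direction in which the jaws open and shut (so a half turn about z gives the same grasp; the last joint's range is limited). The gripper opens to 85 mm and grips with 20 to 120 N. Pads are 22 mm wide; open, the fingers measure 114 mm over their backs; the gripper's body (76 mm by 85 mm) begins 54 mm behind the grasp point. The pads swing forward as they close: fully open they stand 13 mm farther back than shut.
Start: joints at [-1.337, 0.207, 1.542, -0, 1.393, -0.15], TCP at [0.215, -0.533, 0.234] pointing down, gripper open.
Joint ranges: [-2.73, 2.73], [-0.86, 2.22], [0.23, 2.46], [-1.11, 4.25], [0.08, 2.63], [-2.82, 2.82]. Speed limits (rad/s): [2.79, 2.79, 3.14, 3.14, 3.14, 3.14].

## Interface

Orientations are given as a 3x3 rotation matrix whose columns are the frame's x, y, z axes.
In Python, from cell import * gives the robot as it stands.
- The arm moves only by the tool servo_tool, never from a script. Its argument "plan" is a list of rows, each a list of 3 entries, a list of its own where there are three numbers: the shift along the world's x, y, z in cm, then the turn, a rotation vector about the world's x, y, z in rad, then the opening, from 0 (shut) to 1 (fully open). A call has exactly 10 rows; each row shifts and turns the commanded pose from where the row before left it; what a row does not reach is not made up. A row lasts 1/12 s, in which the tool goes at most 41.7 mm and 7.16 degrees, less where a joint would pass 70% of its speed; a pose out of reach is approached as far as the arm can. A call with a gripper value outside its range is refused whole. The fingers move at their own pace and stop on an object; "newtons" is the grip in N (left out, the last holds). Time passes only in rows, so rows that do not move let the fingers close, or fill a call up. It gives the time, the measured TCP pose, the force and the opening at its end, in the units of the state.
- observe(): the state, without advancing time (a new reading comes with each control period).
- capture(name): name is "scene" or "top" or "wrist"; returns a dict with "color" (384x512x3 uint8, red, green, blue), "mtx" (3x3 intrinsics, pixels), "rvec" (rotation vector, rad) and "tvec" (3), from world to camera coordinates, as OpenCV has them; the wrist camera has in their place "tool_from_camera" (4x4, takes a point from camera to tool coordinates, whose origin is the TCP and whose axes are the flange's). Camera axes: x right, y down, z forward; pixel columns grow to the right and rows downward; lengths in m; the calibration is good to about 2 mm. A picture is of the moment at which its call begins: read the wrist's pose just before it. There is no depth.
- hand_in(): hands the job in, once; it reports no verdict.
The state is a dict: "t": time; "joint_positions": joint angles; "qvel": joint speeds; "effort": joint torques, N m; "ee_pos": TCP position; "orientation": TCP orientation; "wrist_force": force on the tool from outside, world axes, zero at the start; "wrist_torque": the same for the moment, N m; "opening": opening from 0.0 (shut) to 1.0 (fully open).
Only numpy, scipy, OpenCV 4.12 (cv2) and the standard library are available. Lean on these libraries where they do the work, as an engineer would, in place of code of your own. Each camera call takes 0.05 s, during which the arm holds its last target. There are 200 camera calls.

## Task

Somebody has piled the desk things into a tower: take it apart from the top and give each thing its own place. Nest the tumbler upright in its twin, which stays where it stands, letting it in gently so that the two do not wedge; set the round tin in the middle of the round coaster, the square clip box squarely in the middle of the square tray and the pencil case lengthwise in the middle of the long tray. Set each thing down rather than dropping it, and leave the flower vase standing where it is.

Things in the scene. Friction and masses are not known exactly. Their poses are not given: they have to be found in the camera images.
- tumbler_mid (a point): White tapered tumbler, open at the top, standing on the round tin as the top of the tower: 62 mm high, 54 mm across the rim, 34 mm across the foot, wall 3 mm, about 90 g. This point is on its axis half-way up (31 mm above the foot); z along the axis towards the rim.
- tin_mid (a point): Plain brass round tea tin, closed, third from below in the tower (stands on the clip box): 66 mm across, 42 mm high, about 130 g. This point is its centre, 21 mm above its underside; z up.
- clipbox_mid (a point): Grey plastic square clip box, closed, second from below in the tower (stands on the pencil case, not always over its middle): 62 x 62 mm, 42 mm high, about 160 g. This point is its centre, 21 mm above its underside; x and y square to its sides, z up.
- case_mid (a point): Brown wooden pencil case, closed, lying flat as the bottom of the tower: 56 mm wide (x), 160 mm long (y), 36 mm high, about 220 g. This point is its centre, 18 mm above its underside; z up.
- twin: The twin tumbler, the same in shape, size and material, loose, standing alone and upright on the desk. Origin at the centre of its foot, z up along the axis (rim 62 mm above). A tumbler let down into it comes to rest on the tapered walls with its foot about 21 to 25 mm above this foot, so that it stands that far out of the lower one; the mouth is 48 mm across inside, 7 mm more on each side than the entering foot. Pressed hard, the two wedge.
- coaster: Round cork coaster, 90 mm across, 5 mm thick, fixed to the desk. Origin at the centre of its underside, z up.
- square_tray: Square grey tray, fixed: 96 x 96 mm outside, 90 x 90 mm inside, floor about 3 mm thick, rim 9 mm above the desk. Origin at the centre of its underside; x and y square to its sides, z up.
- long_tray: Long grey tray, fixed: 84 mm (x) by 204 mm (y) outside, 78 x 198 mm inside, floor about 3 mm thick, rim 9 mm above the desk. Origin at the centre of its underside, z up.
- vase: Small green glass bud vase with pink flowers, loose, not to be moved: 60 mm across, glass 115 mm and flowers 175 mm high. Origin at the centre of its underside. Low desk things that are not part of the job (tape roll, mouse, sticky notes, stapler, all under 50 mm high) lie between the places; taller ones stand outside, beyond 0.75 m ahead or 0.5 m to the sides.
Things that resemble listed ones, but are neither listed nor needed, are in the scene too. What is shaped like the part that bears tumbler_mid but purple is not meant. There is more than one size of the coaster; the one meant has the size given above.

How it is judged:
By the outcome, as a careful person would: the job done as asked, in the order asked, and still so for the second after the job is handed in, with the robot touching nothing.
It also fails if it takes over 144 s, if anything falls off the work surface, if the arm or the gripper's body presses on something with over 40 N, if the wrist force passes 120 N, or if a joint passes its speed limit or range.

## Working session

There is one attempt and no reset: what is moved stays moved. The work goes in short steps, Python scripts to look and compute and a tool call to move; the robot and the scene stay as the last step left them, time stands still between calls to the robot, and variables do not carry over. Pictures are saved under pics/ and viewed, about 12 in all and at most 16, crops included, and the job is handed in when it is done.

Besides the shell and the picture viewer there is one more tool, called after "Emit:" by a JSON object that holds its "api" and its "payload". servo_tool: Moves the arm, as the interface text tells. Its arguments: {"type":"object","properties":{"plan":{"type":"array","items":{"type":"array"}},"newtons":{"type":"number"}},"required":["plan"]}

```bash
ls; mkdir -p pics
cat > h.py <<'E'
from cell import *
import numpy as np, cv2
def cam(c):
    R=cv2.Rodrigues(np.array(c["rvec"],float))[0]; t=np.array(c["tvec"],float).ravel()
    return np.array(c["mtx"],float),R,t
def ray(c,u,v):
    K,R,t=cam(c); d=R.T@np.linalg.inv(K)@np.array([u,v,1.]); return -R.T@t,d
def onz(c,u,v,z):
    o,d=ray(c,u,v); return o+d*(z-o[2])/d[2]
def proj(c,p):
    K,R,t=cam(c); q=K@(R@np.array(p,float)+t); return q[:2]/q[2]
def save(n,im,s=1.0):
    cv2.imwrite('pics/'+n+'.png',cv2.resize(im[:,:,::-1],None,fx=s,fy=s,interpolation=cv2.INTER_CUBIC))
E
python3 - <<'E'
from h import *
import pickle
s=observe();print(s)
d={}
for n in("scene","top","wrist"):
    d[n]=capture(n)
pickle.dump(d,open('d0.pkl','wb'))
for n in("scene","top"):
    save(n+'0',d[n]["color"],1.5); print(n,d[n]["mtx"],ray(d[n],256,192))
print(d["wrist"]["tool_from_camera"],d["wrist"]["mtx"])
E
```

```text
pics
{'t': 0.0, 'joint_positions': array([-1.33748524e+00,  2.07430647e-01,  1.54297274e+00,  5.43932778e-06,
        1.39350168e+00, -1.50509119e-01]), 'qvel': array([0.00205827, 0.00051682, 0.00053798, 0.00083345, 0.00069742,
       0.00062178]), 'effort': array([-1.62273242e-03, -3.83040011e+01, -2.91597497e+01, -3.02596472e-04,
        1.04789768e-02, -8.07386414e-06]), 'ee_pos': array([ 0.21512623, -0.53242161,  0.23251081]), 'orientation': array([[ 9.27241325e-01,  3.74463944e-01, -5.29421803e-04],
       [ 3.74464153e-01, -9.27238659e-01,  2.25100110e-03],
       [ 3.52018388e-04, -2.28547073e-03, -9.99997326e-01]]), 'wrist_force': array([-0.29461049,  0.50476696,  0.10387026]), 'wrist_torque': array([-0.02314912,  0.03023421,  0.03248112]), 'opening': 0.9966933068748626}
scene [[393.80052004   0.         256.46693077]
 [  0.         393.80052004 189.9360973 ]
 [  0.           0.           1.        ]] (array([ 1.00076436, -0.56695203,  0.90776828]), array([-0.40950541,  0.54702156, -0.73013807]))
top [[479.64954539   0.         263.54930073]
 [  0.         479.64954539 201.15075901]
 [  0.           0.           1.        ]] (array([ 0.4385031 , -0.00293195,  1.45171625]), array([ 0.11404589,  0.023532  , -0.99350464]))
[[-4.27307913e-05 -9.54162006e-01 -2.99290602e-01  7.70574831e-02]
 [ 9.99999690e-01  1.94591065e-04 -7.63145177e-04 -4.15130850e-04]
 [ 7.86403410e-04 -2.99290541e-01  9.54161702e-01 -1.39972058e-01]
 [ 0.00000000e+00  0.00000000e+00  0.00000000e+00  1.00000000e+00]] [[330.30619492   0.         253.13696751]
 [  0.         330.30619492 190.25024924]
 [  0.           0.           1.        ]]
```

View pics/scene0.png

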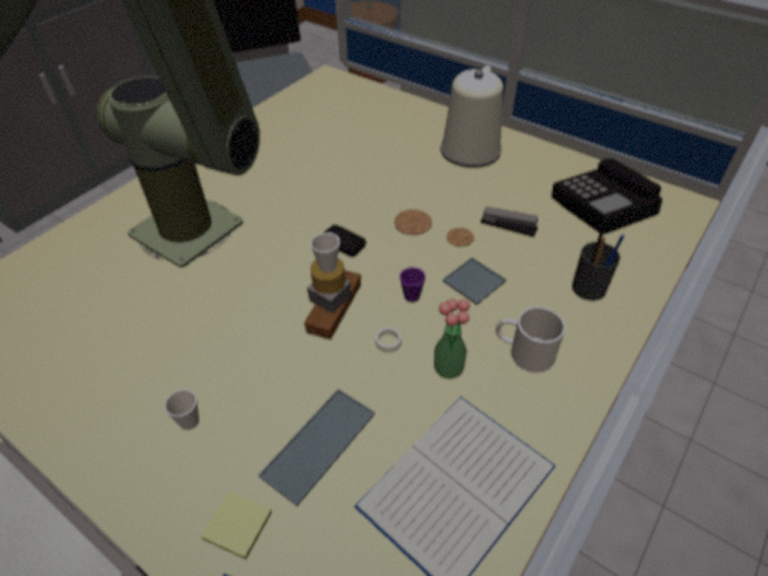

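View pics/top0.png

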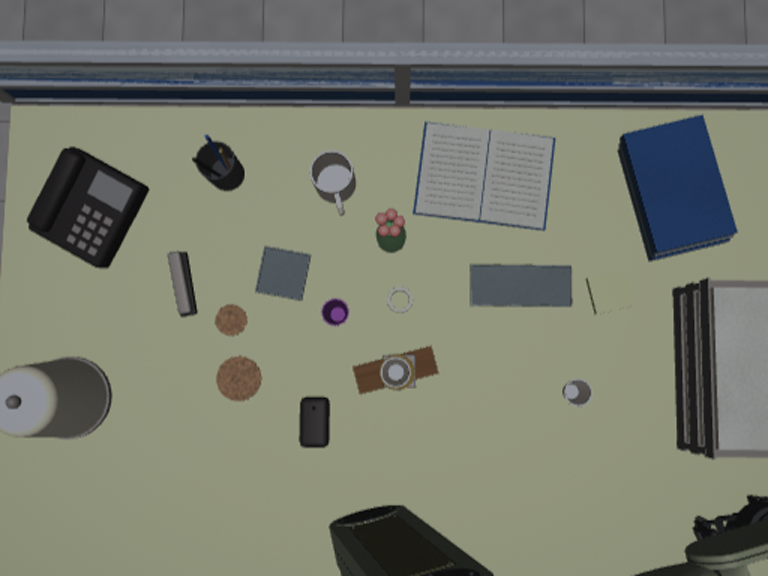

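The top view (1.5x pixels) shows these candidates:
- **Tumblers:** white on the tower (396,372), a white one alone (577,392), which is the twin, and a purple decoy (335,312).
- **Coasters:** large (239,379) and small (231,320). The large one is meant.
- **Trays:** square (284,273) and long (520,285).
- **Vase:** (391,230).

Next I'll measure them.

```bash
cat > m0.py <<'E'
from h import *
import pickle
d=pickle.load(open('d0.pkl','rb')); c=d["top"]; im=c["color"]
lab=cv2.cvtColor(im,cv2.COLOR_RGB2LAB).astype(float)
bg=np.median(lab[180:330,60:440].reshape(-1,3),0); print(bg)
m=(np.linalg.norm((lab-bg)*[.7,1,1],axis=2)>14).astype(np.uint8)
ZT={'tower':(264,248,.182),'twin':(385,261,.062),'coaster':(159,252,.005),'coaster_small':(154,213,.005),'sqtray':(189,182,.009),'long':(347,190,.009),'vase':(260,158,.1),'purple':(223,208,.062),'ring':(266,200,.02),'mouse':(209,281,.03)}
n,l,st,ce=cv2.connectedComponentsWithStats(m)
for k,(u,v,z) in ZT.items():
    i=l[v,u]
    if i==0: 
        w=l[v-6:v+7,u-6:u+7]; i=np.bincount(w[w>0]).argmax() if (w>0).any() else 0
    cs,_=cv2.findContours((l==i).astype(np.uint8),cv2.RETR_EXTERNAL,cv2.CHAIN_APPROX_NONE)
    P=np.array([onz(c,*p,z)[:2] for p in max(cs,key=len)[:,0]],np.float32)
    (cx,cy),(w,h),a=cv2.minAreaRect(P)
    print(k,i,st[i,4],'c',round(cx,4),round(cy,4),'size',round(w,3),round(h,3),'ang',round(a,1))
# tower layers
hsv=cv2.cvtColor(im,cv2.COLOR_RGB2HSV)
cr=im[205:290,180:410]; save('topcrop',cr,3.4)
E
python3 m0.py
```

```text
[156. 122. 141.]
tower 53 1172 c 0.4364 0.0055 size 0.066 0.146 ang 12.8
twin 58 268 c 0.3996 -0.34 size 0.052 0.051 ang 89.3
coaster 54 727 c 0.4205 0.3206 size 0.09 0.088 ang 46.1
coaster_small 37 361 c 0.5371 0.3397 size 0.063 0.063 ang 64.9
sqtray 26 1039 c 0.633 0.2377 size 0.099 0.098 ang 79.9
long 28 1935 c 0.613 -0.2435 size 0.085 0.205 ang 0.5
vase 22 493 c 0.7046 0.019 size 0.084 0.057 ang 0.8
purple 34 286 c 0.5503 0.1254 size 0.054 0.053 ang 45.8
ring 33 9 c 0.5934 -0.0119 size 0.019 0.004 ang 45.4
mouse 59 705 c 0.3378 0.1655 size 0.099 0.059 ang 1.1
```

View pics/topcrop.png

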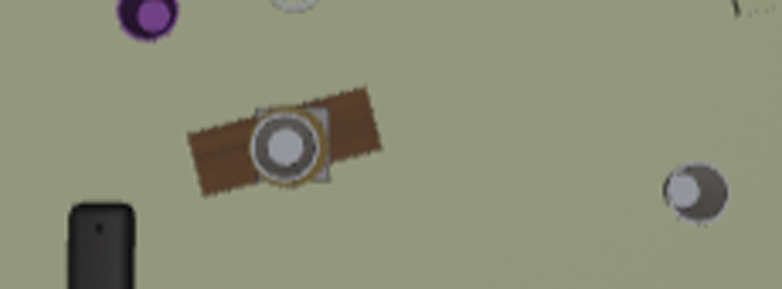

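The crop shows the white tumbler on the tower's axis, with its rim at about crop (285,148). The case is turned about 13°. The white twin stands alone at (697,192). I'm approaching above the tower.

Emit:
{"api": "servo_tool", "payload": {"plan": [[[1.4,3.5,0.5],[0,0,-0.1],1],[[1.4,3.5,0.5],[0,0,-0.1],1],[[1.4,3.5,0.5],[0,0,-0.1],1],[[1.4,3.5,0.5],[0,0,-0.084],1],[[1.4,3.5,0.5],[0,0,0],1],[[1.4,3.5,0.5],[0,0,0],1],[[1.4,3.5,0.5],[0,0,0],1],[[1.4,3.5,0.5],[0,0,0],1],[[1.4,3.5,0.5],[0,0,0],1],[[1.4,3.5,0.5],[0,0,0],1]]}}

```text
t: 0.98
ee_pos: [0.3553, -0.1813, 0.2838]
orientation: [[1.0, -0.001, 0.0], [-0.001, -1.0, 0.0], [0.0, -0.0, -1.0]]
wrist_force: [0.8, -1.2, 0.3]
opening: 1.002
```

Emit:
{"api": "servo_tool", "payload": {"plan": [[[1.4,3.6,0.5],[0,0,0],1],[[1.4,3.6,0.3],[0,0,0],1],[[1.4,3.6,0],[0,0,0],1],[[1.4,3.6,0],[0,0,0],1],[[1.4,3.9,0],[0,0,0],1],[[0,0,0],[0,0,0],1],[[0,0,0],[0,0,0],1],[[0,0,0],[0,0,0],1],[[0,0,0],[0,0,0],1],[[0,0,0],[0,0,0],1]]}}

```text
t: 1.82
ee_pos: [0.425, -0.0016, 0.2915]
orientation: [[1.0, -0.003, -0.0], [-0.003, -1.0, -0.0], [-0.0, 0.0, -1.0]]
wrist_force: [0.3, -0.1, 0.0]
opening: 1.004
```

```bash
cat >> h.py <<'E'
def wcap():
    s=observe(); c=capture("wrist"); T=np.eye(4); T[:3,:3]=s["orientation"]; T[:3,3]=s["ee_pos"]
    W=np.linalg.inv(T@np.array(c["tool_from_camera"])); c["rvec"]=cv2.Rodrigues(W[:3,:3])[0]; c["tvec"]=W[:3,3]
    print('t',s['t'],'ee',s['ee_pos'].round(4),'x',s['orientation'][:,0].round(3),'z',s['orientation'][:,2].round(3),'F',s['wrist_force'].round(2),'op',round(s['opening'],3))
    return c
E
python3 - <<'E'
from h import *
c=wcap(); save('w1',c["color"],1.5)
import pickle; pickle.dump(c,open('w1.pkl','wb'))
t=pickle.load(open('d0.pkl','rb'))["top"]
p=onz(t,263.8,248.5,.182); print(p,proj(c,p)*1.5)
E
```

```text
t 1.8167 ee [ 0.425  -0.0016  0.2915] x [ 1.    -0.003 -0.   ] z [-0. -0. -1.] F [ 0.31 -0.1   0.05] op 1.004
[0.4346647  0.00480914 0.182     ] [368.74136831 264.89478019]
```

View pics/w1.png

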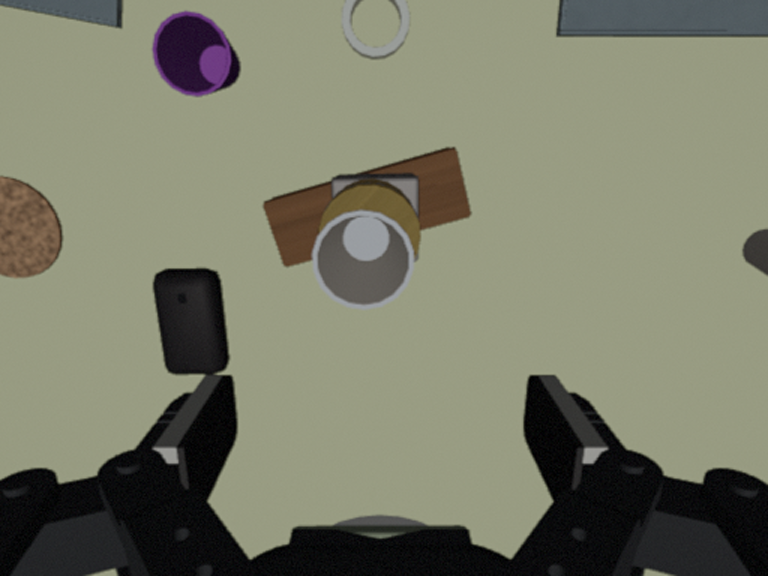

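The wrist view shows the tumbler rim centred at about (364,259) and the tin under it. The clip box top edge is at about (375,177), and the case corners are at (265,203), (455,149), (470,214) and (287,265).

```bash
cat > m1.py <<'E'
from h import *
import pickle
c=pickle.load(open('w1.pkl','rb')); f=lambda u,v,z: onz(c,u/1.5,v/1.5,z).round(4)
print('rim',f(364,259.5,.182),'L',f(313,259,.182),'R',f(415,259,.182),'T',f(364,211,.182),'B',f(364,308,.182))
P=np.array([f(u,v,.036)[:2] for u,v in((265,203),(455,149),(470,214),(287,265))],np.float32)
print('case',P.tolist(),cv2.minAreaRect(P))
print('box corners',f(333,178,.078),f(418,176,.078))
E
python3 m1.py
```

```text
rim [0.4376 0.0072 0.182 ] L [0.4379 0.0337 0.182 ] R [ 0.4378 -0.0192  0.182 ] T [0.4628 0.0069 0.182 ] B [0.4108 0.0076 0.182 ]
case [[0.4465000033378601, 0.09030000120401382], [0.48750001192092896, -0.05900000035762787], [0.43720000982284546, -0.0731000006198883], [0.3953999876976013, 0.07590000331401825]] ((0.4418514370918274, 0.008594892919063568), (0.053090181201696396, 0.15482495725154877), 15.670774459838867)
box corners [0.4697 0.0317 0.078 ] [ 0.4709 -0.0277  0.078 ]
```

Emit:
{"api": "servo_tool", "payload": {"plan": [[[0.6,0.4,-1],[0,0,0],1],[[0.6,0.4,-2],[0,0,0],1],[[0,0,-2],[0,0,0],1],[[0,0,-2],[0,0,0],1],[[0,0,-2],[0,0,0],1],[[0,0,-1],[0,0,0],1],[[0,0,-0.4],[0,0,0],1],[[0,0,0],[0,0,0],1],[[0,0,0],[0,0,0],0.8],[[0,0,0],[0,0,0],0.7]], "newtons": 25}}

```text
t: 2.7
ee_pos: [0.4384, 0.0075, 0.189]
orientation: [[1.0, -0.0, 0.003], [-0.0, -1.0, -0.0], [0.003, 0.0, -1.0]]
wrist_force: [-0.0, 0.0, 0.1]
opening: 0.746
```

Emit:
{"api": "servo_tool", "payload": {"plan": [[[0,0,0],[0,0,0],0.65],[[0,0,0],[0,0,0],0.55],[[0,0,0],[0,0,0],0.5],[[0,0,0],[0,0,0],0.5],[[0,0,0],[0,0,0],0.5],[[0,0,0],[0,0,0],0.5],[[0,0,0],[0,0,0],0.5],[[0,0,0],[0,0,0],0.5],[[0,0,0],[0,0,0],0.5],[[0,0,0],[0,0,0],0.5]]}}

```text
t: 3.53
ee_pos: [0.4373, 0.0078, 0.1876]
orientation: [[1.0, -0.0, -0.0], [-0.0, -1.0, 0.0], [-0.0, -0.0, -1.0]]
wrist_force: [-0.2, 0.6, 0.5]
opening: 0.5
```

Run:
```python
from h import *
c=wcap(); save('w2',c["color"],1.2)
c=capture("scene"); save('s2',c["color"][130:250,170:290],4)
```

```text
t 3.5333 ee [0.4373 0.0078 0.1876] x [ 1. -0. -0.] z [-0.  0. -1.] F [-0.2   0.61  0.54] op 0.5
```

View pics/s2.png

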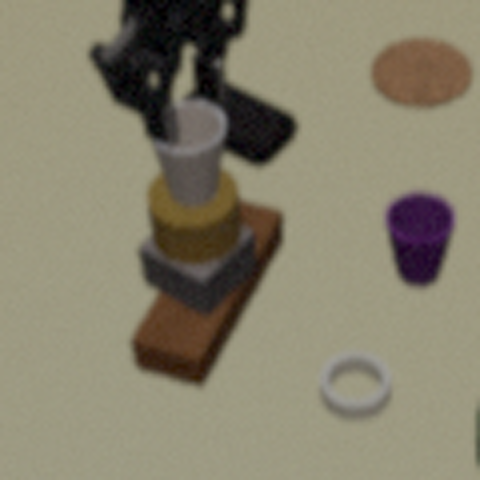

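The scene crop shows the tower standing. The fingers are at the rim, but I can't tell whether they hold it, so I'm checking the wrist view.

View pics/w2.png

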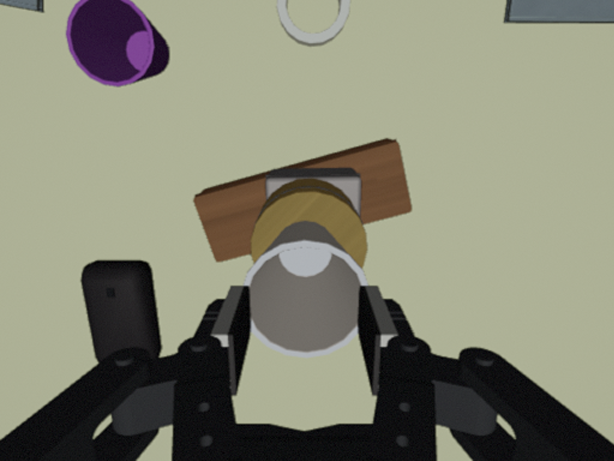

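The wrist view shows the pads at (248,287) and (360,287), straddling the rim (245 to 367) from outside and not yet squeezing. I'll close further, then lift.

Emit:
{"api": "servo_tool", "payload": {"plan": [[[0,0,0],[0,0,0],0.45],[[0,0,0],[0,0,0],0.4],[[0,0,0],[0,0,0],0.35],[[0,0,0],[0,0,0],0.3],[[0,0,0],[0,0,0],0.3],[[0,0,0],[0,0,0],0.3],[[0,0,0],[0,0,0],0.3],[[0,0,0],[0,0,0],0.3],[[0,0,0],[0,0,0],0.3],[[0,0,0],[0,0,0],0.3]]}}

```text
t: 4.47
ee_pos: [0.4373, 0.0078, 0.1877]
orientation: [[1.0, -0.0, -0.0], [-0.0, -1.0, 0.0], [-0.0, -0.0, -1.0]]
wrist_force: [0.7, 1.1, -1.3]
opening: 0.303
```

Run:
```python
from h import *
c=wcap(); save('w3',c["color"][150:384,130:400],2.2)
```

```text
t 4.4667 ee [0.4373 0.0078 0.1877] x [ 1. -0. -0.] z [-0.  0. -1.] F [ 0.66  1.15 -1.26] op 0.303
```

View pics/w3.png

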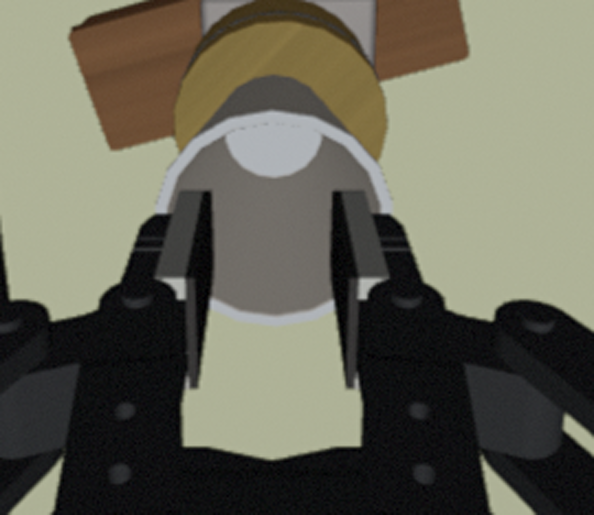

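The pads look inside or above the rim rather than on it. I'm working out where the fingertips really are from the image.

Run:
```python
from h import *
import pickle
c=pickle.load(open('d0.pkl','rb'))["wrist"]; W=np.linalg.inv(c["tool_from_camera"]); K=c["mtx"]
def pj(p): q=K@(W@np.append(p,1))[:3]; return (q[:2]/q[2]).round(1)
for z in (-.005,.006,.015,.02,.025,.03):
    for x in (.011,-.011):
        print(z,x,pj([x,.0127,z]),pj([x,-.0127,z]),pj([x,.0425,z]))
```

```text
-0.005 0.011 [282.5 240.6] [226.1 240.6] [348.8 240.6]
-0.005 -0.011 [281.3 283.1] [227.2 283.1] [344.8 283.2]
0.006 0.011 [280.6 230.4] [227.9 230.4] [342.5 230.4]
0.006 -0.011 [279.5 270.7] [228.9 270.7] [339.  270.7]
0.015 0.011 [279.2 223.1] [229.2 223. ] [338.  223.1]
0.015 -0.011 [278.2 261.6] [230.1 261.6] [334.8 261.6]
0.02 0.011 [278.5 219.3] [229.8 219.3] [335.6 219.3]
0.02 -0.011 [277.6 257. ] [230.7 256.9] [332.6 257. ]
0.025 0.011 [277.8 215.7] [230.5 215.7] [333.4 215.7]
0.025 -0.011 [277.  252.5] [231.3 252.5] [330.5 252.6]
0.03 0.011 [277.2 212.3] [231.1 212.3] [331.3 212.3]
0.03 -0.011 [276.4 248.3] [231.9 248.3] [328.6 248.4]
```

The image puts the fingertips at about tool z = 0 (z = -0.017 when open). That is about 25 mm further back than stated, and it explains why the jaws closed above the rim without contact. The tumbler is untouched. I'll open, go 3 cm lower and grip. That is safe under either model, since the tips stay above the tin.

Emit:
{"api": "servo_tool", "payload": {"plan": [[[0,0,0],[0,0,0],1],[[0,0,0],[0,0,0],1],[[0,0,0],[0,0,0],1],[[0,0,0],[0,0,0],1],[[0,0,0],[0,0,0],1],[[0,0,0],[0,0,0],1],[[0,0,-0.8],[0,0,0],1],[[0,0,-0.8],[0,0,0],1],[[0,0,-0.8],[0,0,0],1],[[0,0,-0.6],[0,0,0],1]]}}

```text
t: 5.35
ee_pos: [0.4364, 0.008, 0.156]
orientation: [[1.0, -0.0, -0.002], [-0.0, -1.0, 0.0], [-0.002, -0.0, -1.0]]
wrist_force: [-0.8, -0.2, 0.6]
opening: 1.004
```

Emit:
{"api": "servo_tool", "payload": {"plan": [[[0,0,0],[0,0,0],0.9],[[0,0,0],[0,0,0],0.8],[[0,0,0],[0,0,0],0.7],[[0,0,0],[0,0,0],0.65],[[0,0,0],[0,0,0],0.6],[[0,0,0],[0,0,0],0.55],[[0,0,0],[0,0,0],0.5],[[0,0,0],[0,0,0],0.5],[[0,0,0],[0,0,0],0.5],[[0,0,0],[0,0,0],0.5]], "newtons": 25}}

```text
t: 6.18
ee_pos: [0.4378, 0.0077, 0.1583]
orientation: [[1.0, -0.0, 0.001], [-0.0, -1.0, -0.0], [0.001, 0.0, -1.0]]
wrist_force: [-0.5, -1.0, 5.2]
opening: 0.598
```

Run:
```python
from h import *
c=wcap(); save('w4',c["color"][150:384,130:400],2.2)
```

```text
t 6.1833 ee [0.4378 0.0077 0.1583] x [ 1.    -0.     0.001] z [ 0.001 -0.    -1.   ] F [-0.45 -1.04  5.23] op 0.598
```

View pics/w4.png

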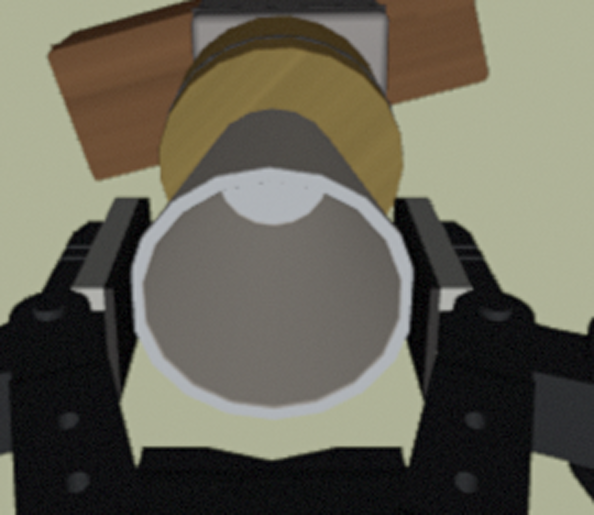

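The pads hold the rim on both sides (opening 0.598). The tips are about 17 mm below the rim. I'm lifting, then moving to where the twin shows in front of the hand.

Emit:
{"api": "servo_tool", "payload": {"plan": [[[0,0,0.3],[0,0,0],0.5],[[0,0,0.5],[0,0,0],0.5],[[0,0,0.8],[0,0,0],0.5],[[0,0,1],[0,0,0],0.5],[[0,0,1.2],[0,0,0],0.5],[[0,0,1.4],[0,0,0],0.5],[[0,0,1.4],[0,0,0],0.5],[[0,0,1.4],[0,0,0],0.5],[[0,0,1.2],[0,0,0],0.5],[[0,0,0.8],[0,0,0],0.5]]}}

```text
t: 7.07
ee_pos: [0.438, 0.0077, 0.26]
orientation: [[1.0, -0.0, 0.003], [-0.0, -1.0, -0.001], [0.003, 0.001, -1.0]]
wrist_force: [-0.3, -1.0, -1.1]
opening: 0.598
```

Emit:
{"api": "servo_tool", "payload": {"plan": [[[-0.4,-1,0],[0,0,0],0.5],[[-0.8,-2,0],[0,0,0],0.5],[[-1,-3,0],[0,0,0],0.5],[[-1.2,-4,0],[0,0,0],0.5],[[-1.2,-4,0],[0,0,0],0.5],[[-1.2,-4,0],[0,0,0],0.5],[[-1.2,-4,0],[0,0,0],0.5],[[-1.2,-4,0],[0,0,0],0.5],[[-1.2,-4,0],[0,0,0],0.5],[[-1,-3,0],[0,0,0],0.5]]}}

```text
t: 7.9
ee_pos: [0.3311, -0.3246, 0.2571]
orientation: [[1.0, -0.002, -0.001], [-0.002, -1.0, -0.0], [-0.001, 0.0, -1.0]]
wrist_force: [0.5, 0.3, -0.6]
opening: 0.6
```

Emit:
{"api": "servo_tool", "payload": {"plan": [[[-0.4,-1.5,0],[0,0,0],0.5],[[0,-0.5,0],[0,0,0],0.5],[[0,0,0],[0,0,0],0.5],[[0,0,0],[0,0,0],0.5],[[0,0,0],[0,0,0],0.5],[[0,0,0],[0,0,0],0.5],[[0,0,0],[0,0,0],0.5],[[0,0,0],[0,0,0],0.5],[[0,0,0],[0,0,0],0.5],[[0,0,0],[0,0,0],0.5]]}}

```text
t: 8.73
ee_pos: [0.3297, -0.3413, 0.2578]
orientation: [[1.0, 0.001, 0.0], [0.001, -1.0, -0.0], [0.0, 0.0, -1.0]]
wrist_force: [0.5, -0.4, -0.9]
opening: 0.606
```

Run:
```python
from h import *
import pickle
c=wcap(); save('w5',c["color"],1.5); pickle.dump(c,open('w5.pkl','wb'))
```

```text
t 8.7333 ee [ 0.3297 -0.3413  0.2578] x [1.    0.001 0.   ] z [ 0. -0. -1.] F [ 0.54 -0.39 -0.85] op 0.606
```

View pics/w5.png

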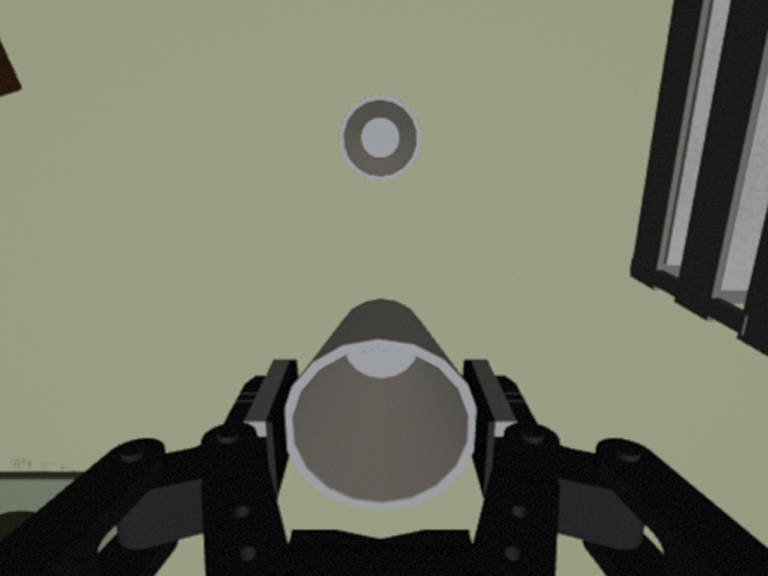

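The twin's rim is centred at (380.5,137.5). The held tumbler's rim is at (380.5,424), and its lower front edge is at v = 300.

Run:
```python
from h import *
import pickle
c=pickle.load(open('w5.pkl','rb')); f=lambda u,v,z: onz(c,u/1.5,v/1.5,z).round(4)
im=c["color"]; g=im[55:125,215:295].astype(np.uint8)
hsv=cv2.cvtColor(im,cv2.COLOR_RGB2HSV)
m=(hsv[:,:,1]<45).astype(np.uint8); m[:60]=0;m[125:]=0;m[:,:215]=0;m[:,295:]=0
cs,_=cv2.findContours(m,cv2.RETR_EXTERNAL,cv2.CHAIN_APPROX_NONE); k=max(cs,key=cv2.contourArea)
(u,v),_,_=e=cv2.fitEllipse(k); print(e, onz(c,u,v,.062))
print('px',f(380.5,137.5,.062),f(342,137,.062),f(420,137,.062))
rz=.2578+.0237
print('held rim',f(380.5,424,rz),f(286,420,rz),f(475,420,rz),'top/bot',f(381,340,rz),f(381,508,rz),'foot front',f(381,300,rz-.062))
```

```text
((254.5, 92.0), (74.79471588134766, 94.80087280273438), 90.0) [ 0.40147831 -0.34183056  0.062     ]
px [ 0.4018 -0.341   0.062 ] [ 0.4021 -0.316   0.062 ] [ 0.4021 -0.3667  0.062 ]
held rim [ 0.3308 -0.3409  0.2815] [ 0.3321 -0.3155  0.2815] [ 0.3321 -0.3663  0.2815] top/bot [ 0.3554 -0.341   0.2815] [ 0.3032 -0.341   0.2815] foot front [ 0.3447 -0.3411  0.2195]
```

Twin axis is at (0.401,-0.341) and the held axis at (0.329,-0.341), hanging upright. I'll shift +7.2 cm in x, then descend to just above the twin.

Emit:
{"api": "servo_tool", "payload": {"plan": [[[1.0,0,0],[0,0,0],0.5],[[2.0,0,0],[0,0,0],0.5],[[2.0,0,0],[0,0,0],0.5],[[1.5,0,0],[0,0,0],0.5],[[0.7,0,-1],[0,0,0],0.5],[[0,0,-2.5],[0,0,0],0.5],[[0,0,-3],[0,0,0],0.5],[[0,0,-3],[0,0,0],0.5],[[0,0,-2],[0,0,0],0.5],[[0,0,-1],[0,0,0],0.5]]}}

```text
t: 9.62
ee_pos: [0.3995, -0.3392, 0.1282]
orientation: [[1.0, -0.0, -0.005], [-0.0, -1.0, 0.006], [-0.005, -0.006, -1.0]]
wrist_force: [0.1, -0.9, -1.1]
opening: 0.597
```

Run:
```python
from h import *
import pickle
c=wcap(); a=capture("scene"); b=capture("top")
p=proj(a,(.401,-.341,.08)).astype(int); q=proj(b,(.401,-.341,.08)).astype(int); print(p,q)
A=cv2.resize(a["color"][p[1]-45:p[1]+45,p[0]-45:p[0]+45],(360,360)); B=cv2.resize(b["color"][q[1]-45:q[1]+45,q[0]-45:q[0]+45],(360,360))
save('n1',np.hstack([A,B]))
```

```text
t 9.6167 ee [ 0.3995 -0.3392  0.1282] x [ 1.    -0.    -0.005] z [-0.005  0.006 -1.   ] F [ 0.12 -0.89 -1.14] op 0.597
[117 263] [385 261]
```

View pics/n1.png

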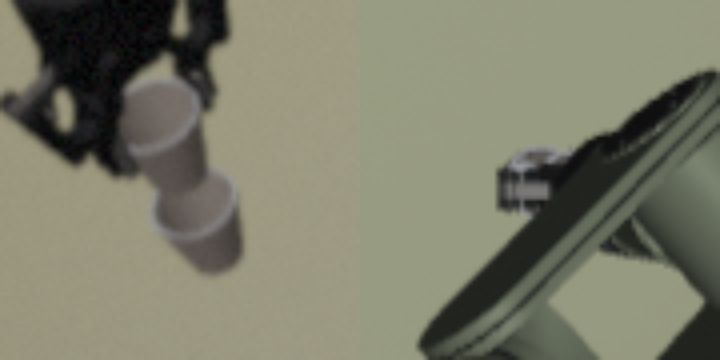

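The scene crop shows the held foot right over the twin's mouth, with the two axes in line. I'm lowering slowly.

Emit:
{"api": "servo_tool", "payload": {"plan": [[[0,0,0],[0,0,0],0.5],[[0,0,0],[0,0,0],0.5],[[0,0,-0.6],[0,0,0],0.5],[[0,0,-0.6],[0,0,0],0.5],[[0,0,-0.6],[0,0,0],0.5],[[0,0,-0.6],[0,0,0],0.5],[[0,0,-0.6],[0,0,0],0.5],[[0,0,-0.6],[0,0,0],0.5],[[0,0,-0.4],[0,0,0],0.5],[[0,0,0],[0,0,0],0.5]]}}

```text
t: 10.6
ee_pos: [0.4007, -0.3408, 0.0912]
orientation: [[1.0, -0.0, -0.002], [-0.0, -1.0, 0.002], [-0.002, -0.002, -1.0]]
wrist_force: [0.8, -1.4, -1.4]
opening: 0.597
```

Emit:
{"api": "servo_tool", "payload": {"plan": [[[0,0,-0.3],[0,0,0],0.5],[[0,0,-0.3],[0,0,0],0.5],[[0,0,-0.3],[0,0,0],0.5],[[0,0,-0.3],[0,0,0],0.5],[[0,0,-0.2],[0,0,0],0.5],[[0,0,-0.1],[0,0,0],0.5],[[0,0,0],[0,0,0],0.5],[[0,0,0],[0,0,0],0.5],[[0,0,0],[0,0,0],0.5],[[0,0,0],[0,0,0],0.5]]}}

```text
t: 11.43
ee_pos: [0.4016, -0.3418, 0.0779]
orientation: [[1.0, -0.0, 0.0], [-0.0, -1.0, -0.0], [0.0, 0.0, -1.0]]
wrist_force: [-0.2, 0.5, -1.0]
opening: 0.601
```

Emit:
{"api": "servo_tool", "payload": {"plan": [[[0,0,-0.2],[0,0,0],0.5],[[0,0,-0.2],[0,0,0],0.5],[[0,0,-0.2],[0,0,0],0.5],[[0,0,-0.2],[0,0,0],0.5],[[0,0,-0.2],[0,0,0],0.5],[[0,0,-0.1],[0,0,0],0.5],[[0,0,-0.1],[0,0,0],0.5],[[0,0,0],[0,0,0],0.5],[[0,0,0],[0,0,0],0.5],[[0,0,0],[0,0,0],0.5]]}}

```text
t: 12.27
ee_pos: [0.4015, -0.3416, 0.0657]
orientation: [[1.0, -0.0, -0.0], [-0.0, -1.0, 0.0], [-0.0, -0.0, -1.0]]
wrist_force: [0.4, 0.5, -1.3]
opening: 0.598
```

Emit:
{"api": "servo_tool", "payload": {"plan": [[[0,0,-0.1],[0,0,0],0.5],[[0,0,0],[0,0,0],0.5],[[0,0,-0.1],[0,0,0],0.5],[[0,0,0],[0,0,0],0.5],[[0,0,0],[0,0,0],0.5],[[0,0,0],[0,0,0],0.5],[[0,0,0],[0,0,0],0.5],[[0,0,0],[0,0,0],0.5],[[0,0,0],[0,0,0],0.5],[[0,0,0],[0,0,0],0.5]]}}

```text
t: 13.1
ee_pos: [0.4015, -0.3416, 0.0637]
orientation: [[1.0, -0.0, 0.0], [-0.0, -1.0, -0.0], [0.0, 0.0, -1.0]]
wrist_force: [0.1, 0.4, -0.5]
opening: 0.593
```

Emit:
{"api": "servo_tool", "payload": {"plan": [[[0,0,-0.05],[0,0,0],0.5],[[0,0,-0.05],[0,0,0],0.5],[[0,0,0],[0,0,0],0.5],[[0,0,0],[0,0,0],0.5],[[0,0,0],[0,0,0],0.5],[[0,0,0],[0,0,0],0.5],[[0,0,0],[0,0,0],0.5],[[0,0,0],[0,0,0],0.5],[[0,0,0],[0,0,0],0.5],[[0,0,0],[0,0,0],0.5]]}}

```text
t: 13.93
ee_pos: [0.4017, -0.3417, 0.063]
orientation: [[1.0, -0.0, 0.0], [-0.0, -1.0, -0.0], [0.0, 0.0, -1.0]]
wrist_force: [0.8, 2.4, 5.8]
opening: 0.598
```

Emit:
{"api": "servo_tool", "payload": {"plan": [[[0,0,-0.05],[0,0,0],0.5],[[0,0,-0.05],[0,0,0],0.5],[[0,0,0],[0,0,0],0.5],[[0,0,0],[0,0,0],0.5],[[0,0,0],[0,0,0],0.5],[[0,0,0],[0,0,0],0.5],[[0,0,0],[0,0,0],0.5],[[0,0,0],[0,0,0],0.5],[[0,0,0],[0,0,0],0.5],[[0,0,0],[0,0,0],0.5]]}}

```text
t: 14.77
ee_pos: [0.402, -0.3417, 0.0627]
orientation: [[1.0, -0.0, 0.001], [-0.0, -1.0, -0.0], [0.001, 0.0, -1.0]]
wrist_force: [-0.0, 3.4, 9.1]
opening: 0.598
```

It touched at foot height of about 25 mm, as the description predicts. I'll ease off 1 mm to relieve the force, then open slowly.

Emit:
{"api": "servo_tool", "payload": {"plan": [[[0,0,0.1],[0,0,0],0.5],[[0,0,0],[0,0,0],0.5],[[0,0,0],[0,0,0],0.6],[[0,0,0],[0,0,0],0.65],[[0,0,0],[0,0,0],0.7],[[0,0,0],[0,0,0],0.8],[[0,0,0],[0,0,0],0.9],[[0,0,0],[0,0,0],0.95],[[0,0,0],[0,0,0],0.95],[[0,0,0],[0,0,0],0.95]]}}

```text
t: 15.6
ee_pos: [0.4014, -0.3417, 0.0626]
orientation: [[1.0, -0.0, -0.0], [-0.0, -1.0, -0.0], [-0.0, 0.0, -1.0]]
wrist_force: [0.1, 0.0, -0.5]
opening: 0.951
```

Emit:
{"api": "servo_tool", "payload": {"plan": [[[0,0,0.5],[0,0,0],0.95],[[0,0,1],[0,0,0],0.95],[[0,0,1.5],[0,0,0],0.95],[[0,0,2],[0,0,0],0.95],[[0,0,3],[0,0,0],0.95],[[0,0,3],[0,0,0],0.95],[[0,0,3],[0,0,0],0.95],[[-1,0,3],[0,0,0],0.95],[[-2,0,2],[0,0,0],0.95],[[0,0,0],[0,0,0],0.95]]}}

```text
t: 16.43
ee_pos: [0.3717, -0.3442, 0.2597]
orientation: [[1.0, -0.001, 0.006], [-0.001, -1.0, -0.01], [0.006, 0.01, -1.0]]
wrist_force: [0.9, -0.8, 1.0]
opening: 0.956
```

Run:
```python
from h import *
import pickle
c=wcap(); a=capture("scene")
p=proj(a,(.401,-.341,.04)).astype(int)
A=cv2.resize(a["color"][p[1]-45:p[1]+45,p[0]-45:p[0]+45],(384,384)); 
pickle.dump(c,open('w6.pkl','wb'))
save('n2',np.hstack([A,cv2.resize(c["color"],(416,384))]))
```

```text
t 16.4333 ee [ 0.3717 -0.3442  0.2597] x [ 1.    -0.001  0.006] z [ 0.006 -0.01  -1.   ] F [ 0.88 -0.79  1.03] op 0.956
```

View pics/n2.png

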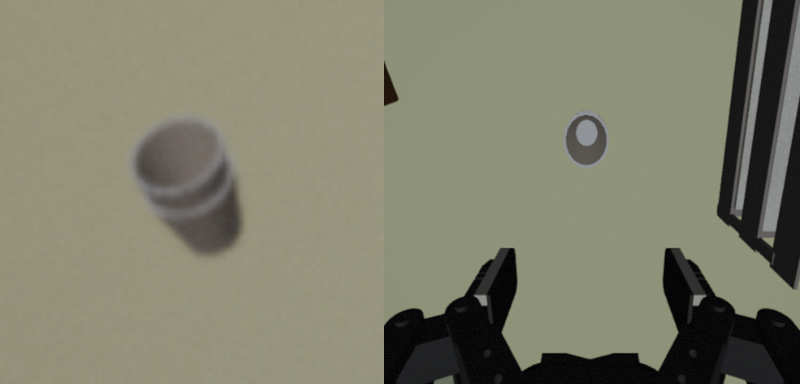

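The tumbler is nested upright in the twin. The rims are concentric, and it stands proud by the expected amount. Next is the tin, so I'm returning above the tower.

Emit:
{"api": "servo_tool", "payload": {"plan": [[[0.3,2,0],[0,0,0],1],[[0.3,4,0],[0,0,0],1],[[0.3,4,0],[0,0,0],1],[[0.3,4,0],[0,0,0],1],[[0.3,4,0],[0,0,0],1],[[0.3,4,0],[0,0,0],1],[[0.3,4,0],[0,0,0],1],[[0.3,4,0],[0,0,0],1],[[0.3,3,0],[0,0,0],1],[[0.3,1.4,0],[0,0,0],1]]}}

```text
t: 17.37
ee_pos: [0.4002, 0.0064, 0.251]
orientation: [[1.0, 0.004, -0.003], [0.004, -1.0, 0.002], [-0.003, -0.002, -1.0]]
wrist_force: [-1.0, 0.1, 0.1]
opening: 0.997
```

Emit:
{"api": "servo_tool", "payload": {"plan": [[[0,0,-1],[0,0,0],1],[[0,0,-1],[0,0,0],1],[[0,0,0],[0,0,0],1],[[0,0,0],[0,0,0],1],[[0,0,0],[0,0,0],1],[[0,0,0],[0,0,0],1],[[0,0,0],[0,0,0],1],[[0,0,0],[0,0,0],1],[[0,0,0],[0,0,0],1],[[0,0,0],[0,0,0],1]]}}

```text
t: 18.2
ee_pos: [0.4016, 0.0022, 0.2329]
orientation: [[1.0, -0.001, 0.001], [-0.001, -1.0, -0.0], [0.001, 0.0, -1.0]]
wrist_force: [-0.2, 0.4, -0.6]
opening: 0.998
```

```bash
cat > m2.py <<'E'
from h import *
import pickle
c=wcap(); pickle.dump(c,open('w7.pkl','wb')); save('w7',c["color"],1.5)
hsv=cv2.cvtColor(c["color"],cv2.COLOR_RGB2HSV)
print('hsv at tin',hsv[tuple(proj(c,(.437,.006,.12)).astype(int)[::-1])])
E
python3 m2.py
```

```text
t 18.2 ee [0.4016 0.0022 0.2329] x [ 1.    -0.001  0.001] z [ 0.001 -0.    -1.   ] F [-0.22  0.44 -0.58] op 0.998
hsv at tin [ 22 129 115]
```

View pics/w7.png

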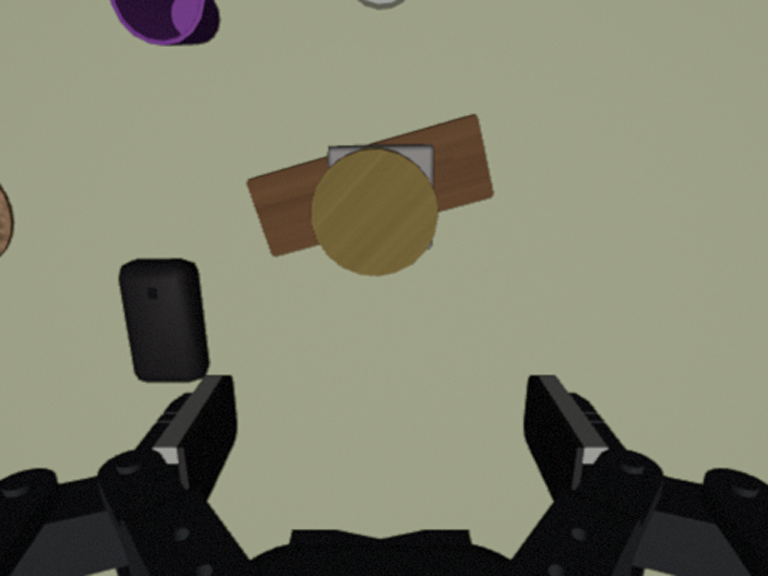

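The tin top is centred at (375.5,212.5). The box corners are at (329,147), (434,146) and (432,248), and the case corners at (248,180), (477,115), (493,195) and (274,256).

Run:
```python
from h import *
import pickle
c=pickle.load(open('w7.pkl','rb')); f=lambda u,v,z: onz(c,u/1.5,v/1.5,z).round(4)
hsv=cv2.cvtColor(c["color"],cv2.COLOR_RGB2HSV)
m=((hsv[:,:,0]>17)&(hsv[:,:,0]<27)&(hsv[:,:,1]>95)).astype(np.uint8)
m=cv2.morphologyEx(m,cv2.MORPH_OPEN,np.ones((5,5)))
k=max(cv2.findContours(m,0,1)[0],key=cv2.contourArea); e=cv2.fitEllipse(k); print(e,onz(c,*e[0],.12))
print('tin',f(375.5,212.5,.12),f(312,212,.12),f(439,212,.12))
print('box',f(329,147,.078),f(434,146,.078),f(432,248,.078))
P=np.array([f(u,v,.036)[:2] for u,v in((248,180),(477,115),(493,195),(274,256))],np.float32)
print('case',P.tolist(),cv2.minAreaRect(P))
```

```text
((249.02723693847656, 140.91490173339844), (83.0113525390625, 83.71720886230469), 92.77660369873047) [0.43874192 0.00609309 0.12      ]
tin [0.4382 0.0051 0.12  ] [0.4384 0.0376 0.12  ] [ 0.4384 -0.0274  0.12  ]
box [0.4691 0.032  0.078 ] [ 0.4697 -0.0282  0.078 ] [ 0.4098 -0.0289  0.078 ]
case [[0.4465999901294708, 0.09099999815225601], [0.4875999987125397, -0.05959999933838844], [0.436599999666214, -0.07339999824762344], [0.39430001378059387, 0.07699999958276749]] ((0.44095006585121155, 0.00870000571012497), (0.054140884429216385, 0.1563112735748291), 15.229363441467285)
```

Emit:
{"api": "servo_tool", "payload": {"plan": [[[1.2,0.1,-1],[0,0,0],1],[[1.2,0.1,-2],[0,0,0],1],[[1.2,0.1,-2],[0,0,0],1],[[0,0,-2],[0,0,0],1],[[0,0,-2],[0,0,0],1],[[0,0,-2],[0,0,0],1],[[0,0,-2],[0,0,0],1],[[0,0,-1.3],[0,0,0],1],[[0,0,-0.8],[0,0,0],1],[[0,0,0],[0,0,0],1]], "newtons": 30}}

```text
t: 19.08
ee_pos: [0.4359, 0.0057, 0.08]
orientation: [[1.0, -0.0, -0.004], [-0.0, -1.0, 0.001], [-0.004, -0.001, -1.0]]
wrist_force: [-0.3, -0.6, -0.5]
opening: 0.999
```

Emit:
{"api": "servo_tool", "payload": {"plan": [[[0,0,0],[0,0,0],1],[[0,0,0],[0,0,0],0.9],[[0,0,0],[0,0,0],0.85],[[0,0,0],[0,0,0],0.8],[[0,0,0],[0,0,0],0.75],[[0,0,0],[0,0,0],0.7],[[0,0,0],[0,0,0],0.65],[[0,0,0],[0,0,0],0.65],[[0,0,0],[0,0,0],0.65],[[0,0,0],[0,0,0],0.65]]}}

```text
t: 19.92
ee_pos: [0.4385, 0.0052, 0.0829]
orientation: [[1.0, -0.0, 0.002], [-0.0, -1.0, -0.0], [0.002, 0.0, -1.0]]
wrist_force: [-0.5, 0.0, 6.0]
opening: 0.762
```

Emit:
{"api": "servo_tool", "payload": {"plan": [[[0,0,0.3],[0,0,0],0.65],[[0,0,0.6],[0,0,0],0.65],[[0,0,1],[0,0,0],0.65],[[0,0,1.5],[0,0,0],0.65],[[0,0,2],[0,0,0],0.65],[[0,0,2],[0,0,0],0.65],[[0,0,2],[0,0,0],0.65],[[0,0,1.6],[0,0,0],0.65],[[-0.5,1,1],[0,0,0],0.65],[[-1,2,0],[0,0,0],0.65]]}}

```text
t: 20.75
ee_pos: [0.4248, 0.0346, 0.205]
orientation: [[1.0, -0.003, 0.007], [-0.003, -1.0, -0.001], [0.007, 0.001, -1.0]]
wrist_force: [-0.7, 0.5, -1.4]
opening: 0.764
```

Emit:
{"api": "servo_tool", "payload": {"plan": [[[-1,3,0],[0,0,0],0.65],[[-1,4,0],[0,0,0],0.65],[[-1,4,0],[0,0,0],0.65],[[-1,4,0],[0,0,0],0.65],[[-1,4,0],[0,0,0],0.65],[[-1,4,0],[0,0,0],0.65],[[-1,3,0],[0,0,0],0.65],[[0,2,0],[0,0,0],0.65],[[0,0.5,0],[0,0,0],0.65],[[0,0,0],[0,0,0],0.65]]}}

```text
t: 21.58
ee_pos: [0.3513, 0.3215, 0.2015]
orientation: [[1.0, 0.003, -0.001], [0.003, -1.0, -0.0], [-0.001, 0.0, -1.0]]
wrist_force: [0.6, -0.9, -1.5]
opening: 0.761
```

Emit:
{"api": "servo_tool", "payload": {"plan": [[[0,0,0],[0,0,0],0.65],[[0,0,0],[0,0,0],0.65],[[0,0,0],[0,0,0],0.65],[[0,0,0],[0,0,0],0.65],[[0,0,0],[0,0,0],0.65],[[0,0,0],[0,0,0],0.65],[[0,0,0],[0,0,0],0.65],[[0,0,0],[0,0,0],0.65],[[0,0,0],[0,0,0],0.65],[[0,0,0],[0,0,0],0.65]]}}

```text
t: 22.42
ee_pos: [0.3525, 0.3204, 0.2017]
orientation: [[1.0, -0.0, 0.0], [-0.0, -1.0, 0.0], [0.0, -0.0, -1.0]]
wrist_force: [-0.5, 0.0, -1.7]
opening: 0.764
```

```bash
cat > m3.py <<'E'
from h import *
import pickle
c=wcap(); pickle.dump(c,open('w8.pkl','wb')); save('w8',c["color"],1.5)
lab=cv2.cvtColor(c["color"],cv2.COLOR_RGB2LAB).astype(float)
u,v=proj(c,(.4205,.3206,.005)).astype(int); print(u,v,lab[v,u],'desk',lab[v,u+75] if u+75<512 else '')
m=((lab[:,:,1]-lab[v,min(u+75,511),1])>7).astype(np.uint8)
m=cv2.morphologyEx(m,cv2.MORPH_OPEN,np.ones((3,3)))
m=cv2.morphologyEx(m,cv2.MORPH_CLOSE,np.ones((5,5)))
for k in cv2.findContours(m,0,1)[0]:
    if cv2.contourArea(k)<300: continue
    P=np.array([onz(c,*p,.005)[:2] for p in k[:,0]],np.float32)
    print('px',cv2.boundingRect(k),'area',cv2.contourArea(k),'circ',cv2.minEnclosingCircle(P),'ell',cv2.fitEllipse(P)[:2])
E
python3 m3.py
```

```text
t 22.4167 ee [0.3525 0.3204 0.2017] x [ 1. -0.  0.] z [ 0.  0. -1.] F [-0.45  0.04 -1.67] op 0.764
253 95 [124. 135. 146.] desk [180. 122. 141.]
px (490, 63, 22, 63) area 1112.0 circ ((0.4196797311306, 0.07668303698301315), 0.031095564365386963) ell ((0.4226095974445343, 0.07831914722919464), (0.020643215626478195, 0.07296307384967804))
px (206, 47, 90, 94) area 6525.0 circ ((0.42117998003959656, 0.3242192268371582), 0.04444374516606331) ell ((0.421111136674881, 0.3241429030895233), (0.08740025013685226, 0.08755756914615631))
```

Emit:
{"api": "servo_tool", "payload": {"plan": [[[1.2,0.1,0],[0,0,0],0.65],[[2,0.1,0],[0,0,0],0.65],[[2,0.1,-1],[0,0,0],0.65],[[1.2,0,-2.5],[0,0,0],0.65],[[0.5,0,-3],[0,0,0],0.65],[[0,0,-3],[0,0,0],0.65],[[0,0,-3],[0,0,0],0.65],[[0,0,-2.5],[0,0,0],0.65],[[0,0,-1.5],[0,0,0],0.65],[[0,0,-0.5],[0,0,0],0.65]]}}

```text
t: 23.3
ee_pos: [0.4199, 0.322, 0.0282]
orientation: [[1.0, -0.0, -0.005], [-0.0, -1.0, -0.003], [-0.005, 0.003, -1.0]]
wrist_force: [-1.0, -0.2, -1.2]
opening: 0.764
```

Emit:
{"api": "servo_tool", "payload": {"plan": [[[0,0,-0.5],[0,0,0],0.65],[[0,0,-0.4],[0,0,0],0.65],[[0,0,0],[0,0,0],0.65],[[0,0,0],[0,0,0],0.65],[[0,0,0],[0,0,0],0.65],[[0,0,0],[0,0,0],0.65],[[0,0,0],[0,0,0],0.65],[[0,0,0],[0,0,0],0.65],[[0,0,0],[0,0,0],0.65],[[0,0,0],[0,0,0],0.65]]}}

```text
t: 24.13
ee_pos: [0.4215, 0.3234, 0.0228]
orientation: [[1.0, -0.0, 0.0], [-0.0, -1.0, 0.0], [0.0, -0.0, -1.0]]
wrist_force: [0.1, -0.3, -2.3]
opening: 0.763
```

Run:
```python
from h import *
import pickle
c=wcap(); pickle.dump(c,open('w9.pkl','wb')); a=capture("scene")
p=proj(a,(.421,.323,.02)).astype(int); print(p)
A=cv2.resize(a["color"][max(p[1]-40,0):p[1]+40,p[0]-40:p[0]+40],(384,384)); 
save('n3',np.hstack([A,cv2.resize(c["color"][100:330,120:390],(416,384))]))
```

```text
t 24.1333 ee [0.4215 0.3234 0.0228] x [ 1. -0.  0.] z [ 0.  0. -1.] F [ 0.06 -0.25 -2.27] op 0.763
[274 143]
```

View pics/n3.png

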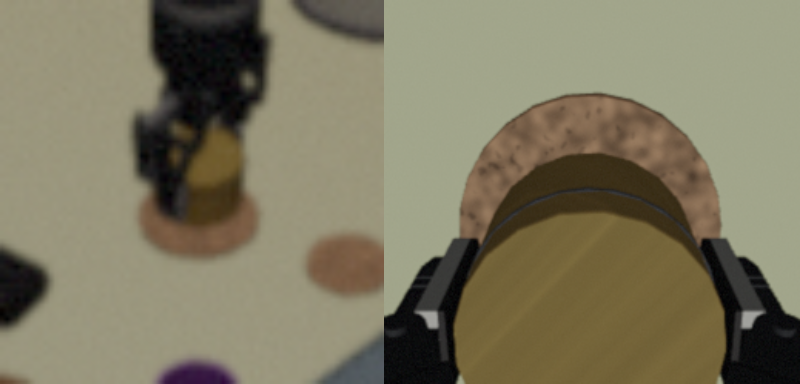

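Side to side the tin is centred on the coaster: coaster 460 to 720, tin 454 to 727. Next I'm checking fore and aft from v = 93 (coaster front) and v = 153 (tin base front).

Run:
```python
from h import *
import pickle
c=pickle.load(open('w9.pkl','rb'))
f=lambda u,v,z: onz(c,120+(u-384)*270/416,100+v*230/384,z).round(4)
print('coaster centre x',f(590,93,.005)-[.045,0,0],'tin',f(590,153,.0178)-[.033,0,0], 'tin top',f(590,211,.0598)-[.033,0,0])
print(f(460,225,.005),f(720,225,.005))
```

```text
coaster centre x [0.4213 0.3238 0.005 ] tin [0.4191 0.3238 0.0178] tin top [0.4202 0.3239 0.0598]
[0.4244 0.3679 0.005 ] [0.4244 0.2797 0.005 ]
```

Emit:
{"api": "servo_tool", "payload": {"plan": [[[0.15,0,-0.2],[0,0,0],0.65],[[0,0,-0.2],[0,0,0],0.65],[[0,0,-0.2],[0,0,0],0.65],[[0,0,-0.2],[0,0,0],0.65],[[0,0,-0.2],[0,0,0],0.65],[[0,0,-0.1],[0,0,0],0.65],[[0,0,0],[0,0,0],0.65],[[0,0,0],[0,0,0],0.65],[[0,0,0],[0,0,0],0.65],[[0,0,0],[0,0,0],0.65]]}}

```text
t: 25.07
ee_pos: [0.4231, 0.3234, 0.0118]
orientation: [[1.0, -0.0, 0.0], [-0.0, -1.0, 0.0], [0.0, -0.0, -1.0]]
wrist_force: [0.4, 0.1, -1.1]
opening: 0.766
```

Emit:
{"api": "servo_tool", "payload": {"plan": [[[0,0,-0.05],[0,0,0],0.65],[[0,0,-0.05],[0,0,0],0.65],[[0,0,0],[0,0,0],0.65],[[0,0,0],[0,0,0],0.65],[[0,0,0],[0,0,0],0.65],[[0,0,0],[0,0,0],0.65],[[0,0,0],[0,0,0],0.65],[[0,0,0],[0,0,0],0.65],[[0,0,0],[0,0,0],0.65],[[0,0,0],[0,0,0],0.65]]}}

```text
t: 25.9
ee_pos: [0.423, 0.3234, 0.0107]
orientation: [[1.0, -0.0, 0.0], [-0.0, -1.0, 0.0], [0.0, -0.0, -1.0]]
wrist_force: [0.0, -1.4, -1.7]
opening: 0.765
```

Emit:
{"api": "servo_tool", "payload": {"plan": [[[0,0,-0.05],[0,0,0],0.65],[[0,0,0],[0,0,0],0.65],[[0,0,0],[0,0,0],0.65],[[0,0,0],[0,0,0],0.65],[[0,0,0],[0,0,0],0.65],[[0,0,0],[0,0,0],0.65],[[0,0,0],[0,0,0],0.65],[[0,0,0],[0,0,0],0.65],[[0,0,0],[0,0,0],0.65],[[0,0,0],[0,0,0],0.65]]}}

```text
t: 26.73
ee_pos: [0.4229, 0.3234, 0.0102]
orientation: [[1.0, -0.0, -0.0], [-0.0, -1.0, -0.0], [-0.0, 0.0, -1.0]]
wrist_force: [-0.7, -0.1, -1.6]
opening: 0.763
```

Emit:
{"api": "servo_tool", "payload": {"plan": [[[0,0,-0.05],[0,0,0],0.65],[[0,0,0],[0,0,0],0.65],[[0,0,0],[0,0,0],0.65],[[0,0,0],[0,0,0],0.65],[[0,0,0],[0,0,0],0.65],[[0,0,0],[0,0,0],0.65],[[0,0,0],[0,0,0],0.65],[[0,0,0],[0,0,0],0.65],[[0,0,0],[0,0,0],0.65],[[0,0,0],[0,0,0],0.65]]}}

```text
t: 27.57
ee_pos: [0.423, 0.3234, 0.0099]
orientation: [[1.0, -0.0, -0.0], [-0.0, -1.0, 0.0], [-0.0, -0.0, -1.0]]
wrist_force: [-3.1, -1.5, 5.6]
opening: 0.763
```

The tin touched at the expected height. Releasing, rising, and going back over the tower for the box.

Emit:
{"api": "servo_tool", "payload": {"plan": [[[0,0,0.05],[0,0,0],0.7],[[0,0,0],[0,0,0],0.78],[[0,0,0],[0,0,0],0.85],[[0,0,0],[0,0,0],0.92],[[0,0,0],[0,0,0],1],[[0,0,0],[0,0,0],1],[[0,0,0],[0,0,0],1],[[0,0,0.5],[0,0,0],1],[[0,0,1],[0,0,0],1],[[0,0,2],[0,0,0],1]]}}

```text
t: 28.4
ee_pos: [0.4211, 0.3223, 0.0441]
orientation: [[1.0, -0.0, -0.004], [-0.0, -1.0, -0.002], [-0.004, 0.002, -1.0]]
wrist_force: [0.4, -0.2, 0.2]
opening: 1.001
```

Emit:
{"api": "servo_tool", "payload": {"plan": [[[0,0,3],[0,0,0],1],[[0,0,3],[0,0,0],1],[[0,0,3],[0,0,0],1],[[0,-1,3],[0,0,0],1],[[0,-3,2],[0,0,0],1],[[-0.3,-4,0],[0,0,0],1],[[-0.5,-4,0],[0,0,0],1],[[-0.5,-4,0],[0,0,0],1],[[-0.5,-4,0],[0,0,0],1],[[-0.5,-4,0],[0,0,0],1]]}}

```text
t: 29.23
ee_pos: [0.3996, 0.0819, 0.1864]
orientation: [[1.0, 0.001, 0.002], [0.001, -1.0, -0.0], [0.002, 0.0, -1.0]]
wrist_force: [0.5, -0.4, 0.1]
opening: 0.998
```

Emit:
{"api": "servo_tool", "payload": {"plan": [[[0,-4,0],[0,0,0],1],[[0,-3,0],[0,0,0],1],[[0,-1.2,0],[0,0,0],1],[[0,0,0],[0,0,0],1],[[0,0,0],[0,0,0],1],[[0,0,0],[0,0,0],1],[[0,0,0],[0,0,0],1],[[0,0,0],[0,0,0],1],[[0,0,0],[0,0,0],1],[[0,0,0],[0,0,0],1]]}}

```text
t: 30.07
ee_pos: [0.3999, 0.002, 0.1851]
orientation: [[1.0, 0.001, -0.0], [0.001, -1.0, 0.0], [-0.0, -0.0, -1.0]]
wrist_force: [-0.1, -0.5, 0.2]
opening: 0.999
```

Run:
```python
from h import *
import pickle
c=wcap(); pickle.dump(c,open('w10.pkl','wb')); save('w10',c["color"],1.5)
lab=cv2.cvtColor(c["color"],cv2.COLOR_RGB2LAB).astype(float)
u,v=proj(c,(.4395,.0015,.078)).astype(int); ref=np.median(lab[v-8:v+9,u-8:u+9].reshape(-1,3),0); print(u,v,ref)
m=(np.linalg.norm(lab-ref,axis=2)<12).astype(np.uint8)
n,l=cv2.connectedComponents(cv2.morphologyEx(m,cv2.MORPH_OPEN,np.ones((3,3))))
k=max(cv2.findContours((l==l[v,u]).astype(np.uint8),0,1)[0],key=cv2.contourArea)
P=np.array([onz(c,*p,.078)[:2] for p in k[:,0]],np.float32); print('box',cv2.boundingRect(k),cv2.minAreaRect(P))
hsv=cv2.cvtColor(c["color"],cv2.COLOR_RGB2HSV)
# tin vs coaster in top view
t=capture("top"); L=cv2.cvtColor(t["color"],cv2.COLOR_RGB2LAB).astype(float); H=cv2.cvtColor(t["color"],cv2.COLOR_RGB2HSV)
u,v=proj(t,(.421,.323,.03)).astype(int); save('t10',t["color"][v-30:v+30,u-30:u+30],8)
for d in(-14,-8,0,8,14): print(d,H[v,u+d],H[v+d,u])
```

```text
t 30.0667 ee [0.3999 0.002  0.1851] x [ 1.     0.001 -0.   ] z [-0.  0. -1.] F [-0.11 -0.47  0.18] op 0.999
254 138 [134. 129. 130.]
box (214, 99, 79, 78) ((0.4392869770526886, 0.0024720467627048492), (0.0570497140288353, 0.05711503326892853), 1.129774808883667)
-14 [ 35  42 152] [ 28  47 141]
-8 [ 21 129 105] [ 21 129 105]
0 [ 21 127 104] [ 21 127 104]
8 [ 21 130 106] [ 21 126 107]
14 [ 14  99 108] [ 14 100 107]
```

Emit:
{"api": "servo_tool", "payload": {"plan": [[[1.3,0,-1],[0,0,0],1],[[1.3,0,-2],[0,0,0],1],[[1.3,0,-2],[0,0,0],1],[[0,0,-2],[0,0,0],1],[[0,0,-2],[0,0,0],1],[[0,0,-2],[0,0,0],1],[[0,0,-1.5],[0,0,0],1],[[0,0,-1.3],[0,0,0],1],[[0,0,-0.7],[0,0,0],1],[[0,0,0],[0,0,0],1]]}}

```text
t: 31.0
ee_pos: [0.4375, 0.0017, 0.0386]
orientation: [[1.0, -0.0, -0.004], [-0.0, -1.0, 0.001], [-0.004, -0.001, -1.0]]
wrist_force: [-1.0, -0.0, 0.0]
opening: 1.002
```

Emit:
{"api": "servo_tool", "payload": {"plan": [[[0,0,0],[0,0,0],1],[[0,0,0],[0,0,0],0.9],[[0,0,0],[0,0,0],0.85],[[0,0,0],[0,0,0],0.8],[[0,0,0],[0,0,0],0.75],[[0,0,0],[0,0,0],0.7],[[0,0,0],[0,0,0],0.65],[[0,0,0],[0,0,0],0.6],[[0,0,0],[0,0,0],0.6],[[0,0,0],[0,0,0],0.6]]}}

```text
t: 31.83
ee_pos: [0.4397, 0.0013, 0.041]
orientation: [[1.0, -0.0, 0.001], [-0.0, -1.0, -0.0], [0.001, 0.0, -1.0]]
wrist_force: [-0.0, 0.8, 5.6]
opening: 0.723
```

Emit:
{"api": "servo_tool", "payload": {"plan": [[[0,0,0.3],[0,0,0],0.6],[[0,0,0.6],[0,0,0],0.6],[[0,0,1],[0,0,0],0.6],[[0,0,1.6],[0,0,0],0.6],[[0,0,2],[0,0,0],0.6],[[0,0,2],[0,0,0],0.6],[[0,0,2],[0,0,0],0.6],[[0,0,2],[0,0,0],0.6],[[0,0,1],[0,0,0],0.6],[[0,0,0.5],[0,0,0],0.6]]}}

```text
t: 32.67
ee_pos: [0.4401, 0.0011, 0.1724]
orientation: [[1.0, -0.0, 0.004], [-0.0, -1.0, -0.001], [0.004, 0.001, -1.0]]
wrist_force: [0.5, -0.0, -3.1]
opening: 0.724
```

Emit:
{"api": "servo_tool", "payload": {"plan": [[[0.5,1.5,0],[0,0,-0.03],0.6],[[1.5,3,0],[0,0,-0.03],0.6],[[1.5,3,0],[0,0,-0.03],0.6],[[1.5,3,0],[0,0,-0.03],0.6],[[1.5,3,0],[0,0,-0.03],0.6],[[1.5,3,0],[0,0,-0.026],0.6],[[1.5,3,0],[0,0,0],0.6],[[1.5,2.5,0],[0,0,0],0.6],[[0.5,1.5,0],[0,0,0],0.6],[[0,0,0],[0,0,0],0.6]]}}

```text
t: 33.5
ee_pos: [0.5541, 0.2394, 0.1687]
orientation: [[0.985, -0.172, -0.001], [-0.172, -0.985, 0.001], [-0.001, -0.001, -1.0]]
wrist_force: [0.2, -0.3, -2.1]
opening: 0.723
```

Emit:
{"api": "servo_tool", "payload": {"plan": [[[0,0,0],[0,0,0],0.6],[[0,0,0],[0,0,0],0.6],[[0,0,0],[0,0,0],0.6],[[0,0,0],[0,0,0],0.6],[[0,0,0],[0,0,0],0.6],[[0,0,0],[0,0,0],0.6],[[0,0,0],[0,0,0],0.6],[[0,0,0],[0,0,0],0.6],[[0,0,0],[0,0,0],0.6],[[0,0,0],[0,0,0],0.6]]}}

```text
t: 34.33
ee_pos: [0.554, 0.2363, 0.1702]
orientation: [[0.985, -0.175, 0.0], [-0.175, -0.985, 0.0], [0.0, -0.0, -1.0]]
wrist_force: [-0.2, -0.8, -2.0]
opening: 0.723
```

```bash
cat > m4.py <<'E'
from h import *
import pickle,sys
x,y,z=map(float,sys.argv[1:4])
c=wcap(); pickle.dump(c,open('w11.pkl','wb')); save('w11',c["color"],1.5)
lab=cv2.cvtColor(c["color"],cv2.COLOR_RGB2LAB).astype(float)
u,v=proj(c,(x,y,.003)).astype(int); ref=np.median(lab[v-5:v+6,u-5:u+6].reshape(-1,3),0); print(u,v,ref)
bg=np.array([0,122,141]); m=((abs(lab[:,:,2]-ref[2])<7)&(abs(lab[:,:,1]-ref[1])<6)&(lab[:,:,0]>60)).astype(np.uint8)
n,l=cv2.connectedComponents(cv2.morphologyEx(m,cv2.MORPH_OPEN,np.ones((3,3))))
k=max(cv2.findContours((l==l[v,u]).astype(np.uint8),0,1)[0],key=cv2.contourArea)
P=np.array([onz(c,*p,z)[:2] for p in k[:,0]],np.float32); print('tray',cv2.boundingRect(k),cv2.minAreaRect(P))
E
python3 m4.py .633 .2377 .009
```

```text
t 34.3333 ee [0.554  0.2363 0.1702] x [ 0.985 -0.175  0.   ] z [ 0.  0. -1.] F [-0.17 -0.82 -1.99] op 0.723
236 85 [118. 125. 124.]
tray (176, 24, 115, 116) ((0.6344408988952637, 0.23992493748664856), (0.0947236567735672, 0.09490734338760376), 79.82118225097656)
```

Emit:
{"api": "servo_tool", "payload": {"plan": [[[1.0,0.1,0],[0,0,0],0.6],[[2,0.1,0],[0,0,0],0.6],[[2,0.1,-0.5],[0,0,0],0.6],[[2,0.1,-1.5],[0,0,0],0.6],[[1.1,0,-2.5],[0,0,0],0.6],[[0,0,-2.5],[0,0,0],0.6],[[0,0,-2.5],[0,0,0],0.6],[[0,0,-2],[0,0,0],0.6],[[0,0,-1.5],[0,0,0],0.6],[[0,0,-1],[0,0,0],0.6]]}}

```text
t: 35.22
ee_pos: [0.6336, 0.2401, 0.0276]
orientation: [[0.985, -0.175, -0.003], [-0.175, -0.985, -0.001], [-0.003, 0.001, -1.0]]
wrist_force: [0.1, -1.3, -2.3]
opening: 0.724
```

Emit:
{"api": "servo_tool", "payload": {"plan": [[[0,0,-0.8],[0,0,0],0.6],[[0,0,-0.3],[0,0,0],0.6],[[0,0,0],[0,0,0],0.6],[[0,0,0],[0,0,0],0.6],[[0,0,0],[0,0,0],0.6],[[0,0,0],[0,0,0],0.6],[[0,0,0],[0,0,0],0.6],[[0,0,0],[0,0,0],0.6],[[0,0,0],[0,0,0],0.6],[[0,0,0],[0,0,0],0.6]]}}

```text
t: 36.05
ee_pos: [0.635, 0.2404, 0.0193]
orientation: [[0.985, -0.175, 0.0], [-0.175, -0.985, 0.0], [0.0, -0.0, -1.0]]
wrist_force: [-0.6, 1.2, -1.5]
opening: 0.719
```

Run:
```python
from h import *
import pickle
c=wcap(); pickle.dump(c,open('w12.pkl','wb'));t=capture("top");u,v=proj(t,(.421,.323,.03)).astype(int)
save('n4',np.hstack([cv2.resize(t["color"][v-25:v+25,u-25:u+25],(384,384)),cv2.resize(c["color"][80:310,120:390],(416,384))]))
```

```text
t 36.05 ee [0.635  0.2404 0.0193] x [ 0.985 -0.175  0.   ] z [ 0.  0. -1.] F [-0.62  1.17 -1.5 ] op 0.719
```

View pics/n4.png

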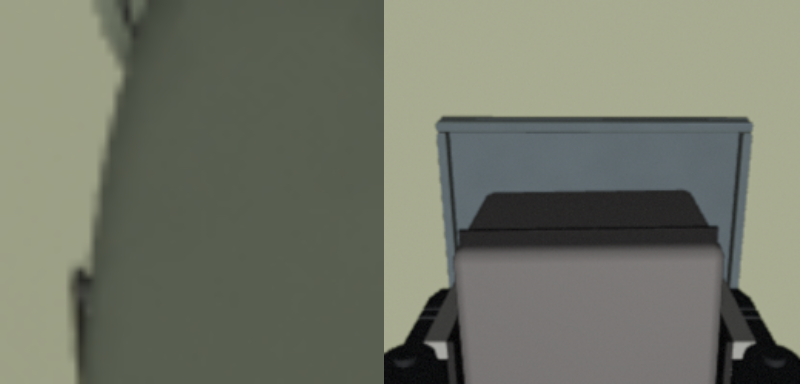

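The tray's front rim runs from u = 437 to 751, and the box base front from 487 to 690. The box sits slightly left of centre and is turned about 0.9° relative to the tray. I'm working out the corrections.

Run:
```python
from h import *
import pickle
c=pickle.load(open('w12.pkl','rb')); s=observe(); R=s["orientation"]; p0=s["ee_pos"]
def f(u,v,z): return (R.T@(onz(c,120+(u-384)*270/416,80+v*230/384,z)-p0)*1000).round(1)[:2]
b=.0193-.005
print('tool-frame mm: tray front L,R',f(437,120,.009),f(751,120,.009),'inner walls',f(449,133,.003),f(740,133,.003))
print('box base front L,R',f(472,228,b),f(487,193,b),f(690,190,b),'top L,R',f(455,250,b+.042),f(722,247,b+.042))
```

```text
tool-frame mm: tray front L,R [ 48.1 -46.3] [48.1 47.5] inner walls [ 43.2 -44.7] [43.2 46.4]
box base front L,R [ 18.2 -36.7] [ 28.7 -31.5] [29.6 29.4] top L,R [ 30.4 -30.3] [31.1 28.5]
```

Emit:
{"api": "servo_tool", "payload": {"plan": [[[0.04,-0.18,0],[0,0,-0.015],0.6],[[0,0,-0.2],[0,0,0],0.6],[[0,0,-0.2],[0,0,0],0.6],[[0,0,-0.2],[0,0,0],0.6],[[0,0,-0.2],[0,0,0],0.6],[[0,0,-0.2],[0,0,0],0.6],[[0,0,0],[0,0,0],0.6],[[0,0,0],[0,0,0],0.6],[[0,0,0],[0,0,0],0.6],[[0,0,0],[0,0,0],0.6]]}}

```text
t: 36.98
ee_pos: [0.6355, 0.2386, 0.0094]
orientation: [[0.982, -0.19, 0.0], [-0.19, -0.982, 0.0], [0.0, -0.0, -1.0]]
wrist_force: [-0.1, -0.0, -1.9]
opening: 0.724
```

Emit:
{"api": "servo_tool", "payload": {"plan": [[[0,0,-0.05],[0,0,0],0.6],[[0,0,-0.05],[0,0,0],0.6],[[0,0,0],[0,0,0],0.6],[[0,0,0],[0,0,0],0.6],[[0,0,0],[0,0,0],0.6],[[0,0,0],[0,0,0],0.6],[[0,0,0],[0,0,0],0.6],[[0,0,0],[0,0,0],0.6],[[0,0,0],[0,0,0],0.6],[[0,0,0],[0,0,0],0.6]]}}

```text
t: 37.82
ee_pos: [0.6354, 0.2386, 0.0082]
orientation: [[0.982, -0.19, 0.0], [-0.19, -0.982, 0.0], [0.0, -0.0, -1.0]]
wrist_force: [0.4, 0.0, -2.6]
opening: 0.721
```

Emit:
{"api": "servo_tool", "payload": {"plan": [[[0,0,-0.05],[0,0,0],0.6],[[0,0,0],[0,0,0],0.6],[[0,0,0],[0,0,0],0.6],[[0,0,0],[0,0,0],0.6],[[0,0,0],[0,0,0],0.6],[[0,0,0],[0,0,0],0.6],[[0,0,0],[0,0,0],0.6],[[0,0,0],[0,0,0],0.6],[[0,0,0],[0,0,0],0.6],[[0,0,0],[0,0,0],0.6]]}}

```text
t: 38.65
ee_pos: [0.6354, 0.2386, 0.0081]
orientation: [[0.982, -0.19, 0.0], [-0.19, -0.982, 0.0], [0.0, -0.0, -1.0]]
wrist_force: [-4.9, -1.3, 6.2]
opening: 0.723
```

Emit:
{"api": "servo_tool", "payload": {"plan": [[[0,0,-0.05],[0,0,0],0.6],[[0,0,0],[0,0,0],0.6],[[0,0,0],[0,0,0],0.6],[[0,0,0],[0,0,0],0.6],[[0,0,0],[0,0,0],0.6],[[0,0,0],[0,0,0],0.6],[[0,0,0],[0,0,0],0.6],[[0,0,0],[0,0,0],0.6],[[0,0,0],[0,0,0],0.6],[[0,0,0],[0,0,0],0.6]]}}

```text
t: 39.48
ee_pos: [0.6354, 0.2386, 0.0081]
orientation: [[0.982, -0.19, -0.0], [-0.19, -0.982, -0.0], [-0.0, 0.0, -1.0]]
wrist_force: [-4.8, -1.2, 7.9]
opening: 0.724
```

Emit:
{"api": "servo_tool", "payload": {"plan": [[[0,0,0.08],[0,0,0],0.65],[[0,0,0],[0,0,0],0.75],[[0,0,0],[0,0,0],0.85],[[0,0,0],[0,0,0],0.95],[[0,0,0],[0,0,0],1],[[0,0,0],[0,0,0],1],[[0,0,0],[0,0,0],1],[[0,0,0.5],[0,0,0],1],[[0,0,1],[0,0,0],1],[[0,0,2],[0,0,0],1]]}}

```text
t: 40.32
ee_pos: [0.6332, 0.238, 0.0411]
orientation: [[0.982, -0.19, -0.005], [-0.19, -0.982, -0.001], [-0.005, 0.002, -1.0]]
wrist_force: [-0.1, 1.1, -1.1]
opening: 1.001
```

Emit:
{"api": "servo_tool", "payload": {"plan": [[[0,0,3],[0,0,0],1],[[0,0,3],[0,0,0],1],[[0,0,3],[0,0,0],1],[[0,0,3],[0,0,0],1],[[0,0,1],[0,0,0],1],[[0,0,0],[0,0,0],1],[[0,0,0],[0,0,0],1],[[0,0,0],[0,0,0],1],[[0,0,0],[0,0,0],1],[[0,0,0],[0,0,0],1]]}}

```text
t: 41.15
ee_pos: [0.6339, 0.2382, 0.1701]
orientation: [[0.982, -0.19, -0.005], [-0.19, -0.982, -0.001], [-0.004, 0.002, -1.0]]
wrist_force: [-0.0, 0.3, -0.2]
opening: 1.0
```

Run:
```python
from h import *
import pickle
c=wcap(); pickle.dump(c,open('w13.pkl','wb')); save('w13',c["color"],1.5)
print(observe()["joint_positions"].round(3))
```

```text
t 41.15 ee [0.6339 0.2382 0.1701] x [ 0.982 -0.19  -0.004] z [-0.005 -0.001 -1.   ] F [-0.04  0.34 -0.2 ] op 1.0
[0.232 0.473 1.323 0.    1.349 1.994]
```

Emit:
{"api": "servo_tool", "payload": {"plan": [[[-0.7,-1,0],[0,0,0.12],1],[[-1.2,-1.7,0],[0,0,0.12],1],[[-1.2,-1.7,0],[0,0,0.12],1],[[-1.2,-1.7,0],[0,0,0.12],1],[[-1.2,-1.7,0],[0,0,0.12],1],[[-1.2,-1.7,0],[0,0,0.12],1],[[-1.2,-1.7,0],[0,0,0.12],1],[[-1.2,-1.7,0],[0,0,0.12],1],[[-1.2,-1.7,0],[0,0,0.12],1],[[-1.2,-1.7,0],[0,0,0.12],1]]}}

```text
t: 42.03
ee_pos: [0.5192, 0.0748, 0.1721]
orientation: [[0.528, 0.849, -0.001], [0.849, -0.528, -0.0], [-0.001, -0.001, -1.0]]
wrist_force: [0.4, 1.3, -0.3]
opening: 1.0
```

Emit:
{"api": "servo_tool", "payload": {"plan": [[[-1.2,-1.7,0],[0,0,0.12],1],[[-1.2,-1.7,0],[0,0,0.12],1],[[-1.2,-1.7,0],[0,0,0.12],1],[[-1.2,-1.7,0],[0,0,0.12],1],[[-1.2,-1.7,0],[0,0,0.12],1],[[-0.8,-1.5,0],[0,0,0.12],1],[[0,0,0],[0,0,0.11],1],[[0,0,0],[0,0,0],1],[[0,0,0],[0,0,0],1],[[0,0,0],[0,0,0],1]]}}

```text
t: 42.87
ee_pos: [0.4524, -0.0242, 0.1727]
orientation: [[-0.263, 0.965, -0.0], [0.965, 0.263, 0.0], [0.0, -0.0, -1.0]]
wrist_force: [-0.3, -0.6, -0.6]
opening: 0.998
```

Emit:
{"api": "servo_tool", "payload": {"plan": [[[0,0,0],[0,0,0],1],[[0,0,0],[0,0,0],1],[[0,0,0],[0,0,0],1],[[0,0,0],[0,0,0],1],[[0,0,0],[0,0,0],1],[[0,0,0],[0,0,0],1],[[0,0,0],[0,0,0],1],[[0,0,0],[0,0,0],1],[[0,0,0],[0,0,0],1],[[0,0,0],[0,0,0],1]]}}

```text
t: 43.7
ee_pos: [0.4524, -0.0245, 0.173]
orientation: [[-0.265, 0.964, 0.0], [0.964, 0.265, -0.0], [-0.0, 0.0, -1.0]]
wrist_force: [0.1, -0.4, 0.7]
opening: 1.001
```

```bash
cat > m5.py <<'E'
from h import *
import pickle
c=wcap(); pickle.dump(c,open('w14.pkl','wb')); save('w14',c["color"],1.5)
print(observe()["joint_positions"].round(3))
H=cv2.cvtColor(c["color"],cv2.COLOR_RGB2HSV); u,v=proj(c,(.441,.0085,.036)).astype(int); print(u,v,H[v,u])
lab=cv2.cvtColor(c["color"],cv2.COLOR_RGB2LAB).astype(float)
m=(lab[:,:,1]>134).astype(np.uint8); m=cv2.morphologyEx(m,cv2.MORPH_OPEN,np.ones((3,3)))
n,l=cv2.connectedComponents(m)
k=max(cv2.findContours((l==l[v,u]).astype(np.uint8),0,1)[0],key=cv2.contourArea)
P=np.array([onz(c,*p,.036)[:2] for p in k[:,0]],np.float32); print('case',cv2.boundingRect(k),cv2.minAreaRect(P))
t=capture("top"); lab=cv2.cvtColor(t["color"],cv2.COLOR_RGB2LAB).astype(float); HH=cv2.cvtColor(t["color"],cv2.COLOR_RGB2HSV)
u,v=proj(t,(.421,.323,.02)).astype(int)
tin=((HH[:,:,0]>=18)&(HH[:,:,0]<25)&(HH[:,:,1]>105)); both=(lab[:,:,1]>127)|tin
for nm,mm,z in(('tin',tin,.047),('coaster+tin',both,.005)):
    w=np.zeros(mm.shape,np.uint8); w[v-25:v+26,u-25:u+26]=mm[v-25:v+26,u-25:u+26]
    k=max(cv2.findContours(w,0,1)[0],key=cv2.contourArea); P=np.array([onz(t,*p,z)[:2] for p in k[:,0]],np.float32); print(nm,cv2.minEnclosingCircle(P),cv2.boundingRect(k))
E
python3 m5.py
```

```text
t 43.7 ee [ 0.4524 -0.0245  0.173 ] x [-0.265  0.964 -0.   ] z [ 0. -0. -1.] F [ 0.07 -0.38  0.67] op 1.001
[-0.245  0.006  1.895 -0.     1.24  -0.513]
249 139 [ 13 133  90]
case (215, 36, 70, 188) ((0.4407542645931244, 0.010436691343784332), (0.05359233170747757, 0.1551303118467331), 15.4848051071167)
tin ((0.4212251603603363, 0.3179309368133545), 0.03604601323604584) (145, 241, 25, 23)
coaster+tin ((0.42039087414741516, 0.321565717458725), 0.04498056694865227) (144, 238, 30, 30)
```

Checks so far:
- **Tin vs coaster (top view):** concentric within about 1 mm.
- **Case:** at (0.441,0.0095), yaw 15.4°. The tool matches at 105.4°, so I'm descending.

Emit:
{"api": "servo_tool", "payload": {"plan": [[[-0.4,1.2,-0.5],[0,0,0],1],[[-0.4,1.2,-1.5],[0,0,0],1],[[-0.34,1.0,-2.5],[0,0,0],1],[[0,0,-2.5],[0,0,0],1],[[0,0,-2.5],[0,0,0],1],[[0,0,-2.5],[0,0,0],1],[[0,0,-2],[0,0,0],1],[[0,0,-1.5],[0,0,0],1],[[0,0,-0.8],[0,0,0],1],[[0,0,-0.4],[0,0,0],1]], "newtons": 50}}

```text
t: 44.63
ee_pos: [0.4394, 0.0104, 0.0046]
orientation: [[-0.265, 0.964, -0.003], [0.964, 0.265, 0.001], [0.001, -0.003, -1.0]]
wrist_force: [0.1, -0.2, -0.7]
opening: 0.998
```

Emit:
{"api": "servo_tool", "payload": {"plan": [[[0,0,0],[0,0,0],1],[[0,0,0],[0,0,0],0.9],[[0,0,0],[0,0,0],0.85],[[0,0,0],[0,0,0],0.8],[[0,0,0],[0,0,0],0.75],[[0,0,0],[0,0,0],0.7],[[0,0,0],[0,0,0],0.65],[[0,0,0],[0,0,0],0.6],[[0,0,0],[0,0,0],0.55],[[0,0,0],[0,0,0],0.55]]}}

```text
t: 45.47
ee_pos: [0.4414, 0.0094, 0.0067]
orientation: [[-0.265, 0.964, 0.001], [0.964, 0.265, -0.0], [-0.0, 0.001, -1.0]]
wrist_force: [-1.4, 0.9, 5.9]
opening: 0.645
```

Emit:
{"api": "servo_tool", "payload": {"plan": [[[0,0,0.3],[0,0,0],0.55],[[0,0,0.5],[0,0,0],0.55],[[0,0,0.8],[0,0,0],0.55],[[0,0,1.2],[0,0,0],0.55],[[0,0,1.6],[0,0,0],0.55],[[0,0,1.6],[0,0,0],0.55],[[0,0,1.5],[0,0,0],0.55],[[0,0,1],[0,0,0],0.55],[[0,0,0.5],[0,0,0],0.55],[[0,0,0],[0,0,0],0.55]]}}

```text
t: 46.3
ee_pos: [0.442, 0.0094, 0.0973]
orientation: [[-0.265, 0.964, 0.003], [0.964, 0.265, -0.0], [-0.001, 0.003, -1.0]]
wrist_force: [0.5, 0.3, -1.1]
opening: 0.646
```

Emit:
{"api": "servo_tool", "payload": {"plan": [[[0.7,-1,0],[0,0,-0.02],0.55],[[1.4,-2,0],[0,0,-0.03],0.55],[[2,-3,0],[0,0,-0.03],0.55],[[2,-3,0],[0,0,-0.03],0.55],[[2,-3,0],[0,0,-0.03],0.55],[[2,-3,0],[0,0,-0.03],0.55],[[2,-3,0],[0,0,-0.03],0.55],[[2,-3,0],[0,0,-0.03],0.55],[[2,-2.5,0],[0,0,-0.03],0.55],[[1.2,-1.8,0],[0,0,0],0.55]]}}

```text
t: 47.13
ee_pos: [0.6149, -0.2471, 0.094]
orientation: [[-0.004, 1.0, -0.001], [1.0, 0.004, -0.0], [-0.0, -0.001, -1.0]]
wrist_force: [-0.0, 0.2, -0.8]
opening: 0.646
```

Emit:
{"api": "servo_tool", "payload": {"plan": [[[0,0,-1],[0,0,0],0.55],[[0,0,-1.5],[0,0,0],0.55],[[0,0,-1.5],[0,0,0],0.55],[[0,0,-1],[0,0,0],0.55],[[0,0,-0.5],[0,0,0],0.55],[[0,0,0],[0,0,0],0.55],[[0,0,0],[0,0,0],0.55],[[0,0,0],[0,0,0],0.55],[[0,0,0],[0,0,0],0.55],[[0,0,0],[0,0,0],0.55]]}}

```text
t: 47.97
ee_pos: [0.6148, -0.2438, 0.0423]
orientation: [[-0.008, 1.0, 0.002], [1.0, 0.008, -0.001], [-0.001, 0.002, -1.0]]
wrist_force: [0.1, -0.4, -1.7]
opening: 0.644
```

Run:
```python
from h import *
import pickle
c=wcap(); pickle.dump(c,open('w15.pkl','wb')); save('w15',c["color"],1.5)
```

```text
t 47.9667 ee [ 0.6148 -0.2438  0.0423] x [-0.008  1.    -0.001] z [ 0.002 -0.001 -1.   ] F [ 0.12 -0.4  -1.72] op 0.644
```

View pics/w15.png

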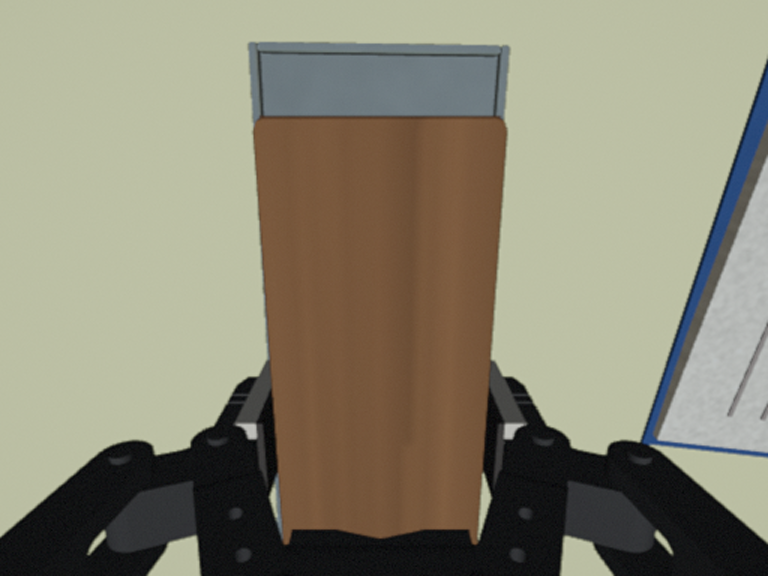

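The tray's front rim corners are at (249,43) and (509,47). The case's top front edge is at v = 117, from u = 254 to 507. I'm converting these to tool coordinates.

Run:
```python
from h import *
import pickle
c=pickle.load(open('w15.pkl','rb')); s=observe(); R=s["orientation"]; p0=s["ee_pos"]
def f(u,v,z): return (R.T@(onz(c,u/1.5,v/1.5,z)-p0)*1000).round(1)[:2]
z=.0423-.0067+.036
print('tray front L,R',f(249,43,.009),f(509,47,.009),'lower sides',f(253,118,.009),f(505,118,.009),'inner',f(260,52,.009),f(499,56,.009))
print('case front L,R',f(254,128,z),f(507,128,z),f(262,117,z),f(498,117,z),'mid',f(269,350,z),f(492,350,z))
# contour based
lab=cv2.cvtColor(c["color"],cv2.COLOR_RGB2LAB).astype(float)
m=(lab[:,:,2]<133)&(lab[:,:,1]<130)&(lab[:,:,0]>60)
for col in range(185,325,20):
    v=np.where(m[10:80,col])[0]; print(col,10+v.min(),f(col*1.5+.75,(9.5+v.min())*1.5,.009))
```

```text
tray front L,R [103.4 -41. ] [102.3  41.6] lower sides [ 80.9 -41.5] [80.9 42. ] inner [100.8 -37.7] [99.7 38.7]
case front L,R [ 77.5 -26.2] [77.5 27.6] [ 79.7 -24.4] [79.7 25.5] mid [ 25.9 -26.5] [25.8 27.9]
185 28 [103.9 -31.7]
205 29 [103.5 -22.2]
225 29 [103.5 -12.7]
245 29 [103.5  -3.2]
265 29 [103.5   6.4]
285 30 [103.1  15.9]
305 30 [103.1  25.4]
```

Emit:
{"api": "servo_tool", "payload": {"plan": [[[0,0.1,-0.3],[0,0,-0.01],0.55],[[0,0,-0.5],[0,0,0],0.55],[[0,0,-0.5],[0,0,0],0.55],[[0,0,-0.5],[0,0,0],0.55],[[0,0,-0.4],[0,0,0],0.55],[[0,0,-0.3],[0,0,0],0.55],[[0,0,-0.2],[0,0,0],0.55],[[0,0,-0.2],[0,0,0],0.55],[[0,0,0],[0,0,0],0.55],[[0,0,0],[0,0,0],0.55]]}}

```text
t: 48.85
ee_pos: [0.614, -0.2424, 0.0119]
orientation: [[0.002, 1.0, 0.0], [1.0, -0.002, 0.0], [0.0, 0.0, -1.0]]
wrist_force: [-0.5, 0.9, -2.3]
opening: 0.65
```

Emit:
{"api": "servo_tool", "payload": {"plan": [[[0,0,-0.1],[0,0,0],0.55],[[0,0,-0.1],[0,0,0],0.55],[[0,0,0],[0,0,0],0.55],[[0,0,0],[0,0,0],0.55],[[0,0,0],[0,0,0],0.55],[[0,0,0],[0,0,0],0.55],[[0,0,0],[0,0,0],0.55],[[0,0,0],[0,0,0],0.55],[[0,0,0],[0,0,0],0.55],[[0,0,0],[0,0,0],0.55]]}}

```text
t: 49.68
ee_pos: [0.614, -0.2424, 0.01]
orientation: [[0.002, 1.0, 0.0], [1.0, -0.002, -0.0], [-0.0, 0.0, -1.0]]
wrist_force: [0.2, -0.0, -0.4]
opening: 0.643
```

Emit:
{"api": "servo_tool", "payload": {"plan": [[[0,0,-0.05],[0,0,0],0.55],[[0,0,0],[0,0,0],0.55],[[0,0,0],[0,0,0],0.55],[[0,0,0],[0,0,0],0.55],[[0,0,0],[0,0,0],0.55],[[0,0,0],[0,0,0],0.55],[[0,0,0],[0,0,0],0.55],[[0,0,0],[0,0,0],0.55],[[0,0,0],[0,0,0],0.55],[[0,0,0],[0,0,0],0.55]]}}

```text
t: 50.52
ee_pos: [0.6141, -0.2425, 0.0097]
orientation: [[0.002, 1.0, 0.0], [1.0, -0.002, -0.0], [-0.0, 0.0, -1.0]]
wrist_force: [-0.9, 0.7, 1.5]
opening: 0.651
```

Emit:
{"api": "servo_tool", "payload": {"plan": [[[0,0,-0.03],[0,0,0],0.55],[[0,0,0],[0,0,0],0.58],[[0,0,0],[0,0,0],0.65],[[0,0,0],[0,0,0],0.75],[[0,0,0],[0,0,0],0.85],[[0,0,0],[0,0,0],0.95],[[0,0,0],[0,0,0],1],[[0,0,0],[0,0,0],1],[[0,0,0],[0,0,0],1],[[0,0,0.5],[0,0,0],1]]}}

```text
t: 51.35
ee_pos: [0.613, -0.2419, 0.013]
orientation: [[0.002, 1.0, -0.002], [1.0, -0.002, 0.001], [0.001, -0.002, -1.0]]
wrist_force: [-0.3, 0.9, -0.5]
opening: 1.0
```

Emit:
{"api": "servo_tool", "payload": {"plan": [[[0,0,1],[0,0,0],1],[[0,0,2],[0,0,0],1],[[0,0,3],[0,0,0],1],[[0,0,3],[0,0,0],1],[[-1,0,3],[0,0,0],1],[[-2,0,3],[0,0,0],1],[[-3,0,2],[0,0,0],1],[[-3.5,0.5,0],[0,0,0],1],[[-3.5,0.5,0],[0,0,0],1],[[-3.5,0.5,0],[0,0,0],1]]}}

```text
t: 52.18
ee_pos: [0.4481, -0.2275, 0.1861]
orientation: [[0.002, 1.0, 0.003], [1.0, -0.002, -0.002], [-0.002, 0.003, -1.0]]
wrist_force: [0.1, -1.1, 1.2]
opening: 0.997
```

Emit:
{"api": "servo_tool", "payload": {"plan": [[[-3,2,0],[0,0,0],1],[[-3,3,0],[0,0,0],1],[[-1,3,0],[0,0,0],1],[[-0.5,3,0],[0,0,0],1],[[0,2,0],[0,0,0],1],[[0,0,0],[0,0,0],1],[[0,0,0],[0,0,0],1],[[0,0,0],[0,0,0],1],[[0,0,0],[0,0,0],1],[[0,0,0],[0,0,0],1]]}}

```text
t: 53.02
ee_pos: [0.3749, -0.0989, 0.1844]
orientation: [[0.003, 1.0, 0.0], [1.0, -0.003, -0.0], [-0.0, 0.0, -1.0]]
wrist_force: [0.6, 0.3, 0.7]
opening: 1.0
```

Run:
```python
from h import *
import pickle
t=capture("top"); a=capture("scene"); pickle.dump((t,a),open('fin.pkl','wb'))
print(observe()['ee_pos'],observe()['t'])
save('fin',np.vstack([cv2.resize(t["color"][95:290,110:410],(640,416)),np.hstack([cv2.resize(a["color"][100:200,230:350],(216,180)),cv2.resize(a["color"][240:340,90:260],(306,180)),np.zeros((180,118,3),np.uint8)])]))
```

```text
[ 0.37465611 -0.09871109  0.18417331] 53.1167
```

View pics/fin.png

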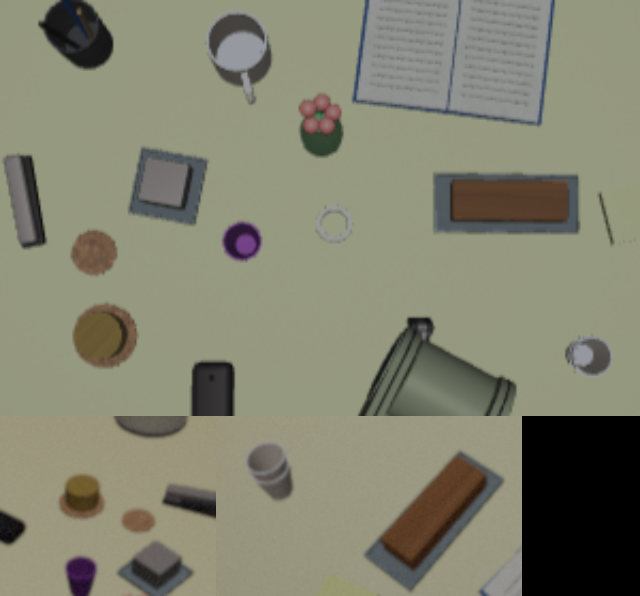

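The final view shows all four things in place and the vase untouched. After correcting for parallax, the case (u = 510 against tray 506, expected +3.7) and the box (164.5 against 169, expected -3.9) are centred. Handing in.

```bash
python3 -c "
from cell import *
print(hand_in(), observe()['t'])"
```

```text
the job is handed in; nothing more can be done
the job is handed in; nothing more can be done
```

I took the tower apart from the top, put all four things in their places, and handed in at about 53 s of the 144 s allowed.

- **Tumbler:** nested upright in its twin. It touched with its foot about 25 mm up, and I eased off at about 9 N before letting go. The follow-up view shows the rims concentric.
- **Tin:** on the large coaster. The close view before lowering showed it centred sideways and 1–2 mm off fore and aft, which I corrected. Afterwards the top camera showed it within about 1 mm sideways.
- **Clip box:** in the square tray. I corrected about 1.7 mm and 0.9° before setting it down. Its left-right position in the last view agrees with the middle of the tray; I didn't measure fore and aft or its angle again.
- **Pencil case:** lengthwise in the long tray. I moved it 1 mm and turned it 0.6° before setting it down. The last view agrees with the middle along its length; I didn't measure its width position or angle again.
- **Vase:** in the last view it still stands in its place; I never went near it.

Three things did not go as expected:
- **First grasp:** my first grip on the tumbler closed above the rim without touching it. The fingertips sit about 25 mm further back than the description says, so I allowed for that in every later grasp.
- **Camera disagreement:** the top and wrist cameras differ by up to 3–4 mm in places. I used the close wrist views for the final corrections.
- **Long tray angle:** the two cameras differed by about 1° (+0.5° and -0.4°), so I set the case between them.

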